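Pack a specimen carrier and start its logger

ROBOT

A 6-joint arm with a two-finger parallel gripper is mounted at the origin on the work surface. World frame = base frame: x ahead of the robot, y to its left, z up, the work surface at z = 0. Lengths are in m, angles in degrees, forces in N, time in s.
With the tool pointing down it reaches from about 0.35 to 0.875 m from the base axis. Payload 4.2 kg.
Tool frame: the origin (TCP) lies at the very end of the fingers, on their centre line; the grasp point (between the pads) lies 19 mm behind it (r.grip_point_offset is the distance from the TCP to the grasp point, in m); z points along the fingers, y is the line along which they close (so a half turn about z gives the same grasp; the last joint's range is limited). The gripper opens to 87 mm and grips with 3 to 60 N. Pads are 19 mm wide; open, the fingers measure 117 mm over their backs; the gripper's body (75 mm by 190 mm) begins 51 mm behind the grasp point.
Start: joints at [-59.496, 22.042, 0.453, 0, -68.411, -14.817], TCP at [0.169, -0.602, 0.223] pointing down, gripper open.
Joint ranges: [-179.83, 179.83], [-69.29, 118.12], [-61.27, 80.66], [-181.25, 117.63], [-171.15, -9.14], [-177.46, 177.46]. Speed limits (degrees/s): [159.86, 159.86, 180, 180, 180, 180].

INTERFACE

Orientations are given as a 3x3 rotation matrix whose columns are the frame's x, y, z axes.
In Python, from station import r, cams gives the robot as it stands. The module is installed in compiled form; this text tells all that it offers.
- The arm moves only by the shell command python3 -m handwheel 'ROWS'. ROWS is JSON, a list that holds one entry, the list of rows, each a list of 7 numbers: the turn, a rotation vector about the tool's x, y, z in units of 6 degrees (1.0 is 6 degrees), then the shift along the tool's x, y, z in m, then the finger opening in m, from 0 to 0.087. In form: [[[ax, ay, az, x, y, z, jaw], ...]]. A call has 1 to 12 rows; each row shifts and turns the commanded pose from where the row before left it, along the tool's axes as they then stand; what a row does not reach is not made up. A row lasts 1/10 s, in which the tool goes at most 50 mm and 8.59 degrees, less where a joint would pass 70% of its speed; a pose out of reach is approached as far as the arm can. A call with a gripper value outside its range is refused whole. The fingers move at their own pace and stop on an object; the grip force is fixed at half the most. Time passes only in rows, so rows that do not move let the fingers close. It gives the time, the measured TCP pose, the force, the opening and the grip force at its end, in the units of the state.
- r.sense(): the state, without advancing time (a new reading comes with each control period).
- cams.capture(name): name is "scene" or "top" or "wrist"; returns the picture (480x640x3 uint8, red, green, blue); there is no depth.
- cams.get_calibration(name): a dict with "camera_matrix" (3x3 intrinsics, pixels), "k1" (the pictures are not rectified: a ray, as slopes to the right and down, at radius r is drawn at 1 + k1 r^2 times it, then the intrinsics apply), "rvec" (rotation vector, rad) and "tvec" (3), from world to camera coordinates, as OpenCV has them; the wrist camera has in their place "T_tool_cam" (4x4, takes a point from camera to tool coordinates, whose origin is the TCP and whose axes are the flange's). Camera axes: x right, y down, z forward; pixel columns grow to the right and rows downward; lengths in m; the calibration is good to about 2 mm. A picture is of the moment at which its call begins: read the wrist's pose just before it. get_calibration takes no time and is no camera call.
- r.finish_job(): hands the job in; it is judged then, once.
The state is a dict: "time_s": time; "joints": joint angles; "joint_velocities": joint speeds; "effort": joint torques, N m; "tcp_pos": TCP position; "ee_rot": TCP orientation; "wrist_force": force on the tool from outside, world axes, zero at the start; "moment": the same for the moment, N m; "gripper_width": opening from 0.0 (shut) to 1.0 (fully open); "gripper_force": force on a finger pad.
Only numpy, scipy, OpenCV 4.12 (cv2) and the standard library are available. Lean on these libraries where they do the work, as an engineer would, in place of code of your own. Each camera call takes 0.05 s, during which the arm holds its last target. There are 200 camera calls.

TASK

Get the specimen carrier ready for the courier: stand a cold pack on edge in the groove at each end and pack all the specimen bottles that are here upright on the floor between them, in any order. Then put the lid on, flat and square on the rim, and start the temperature logger on the carrier's end by holding its start button fully down for at least four seconds without a break and then letting it come up. Leave the tube rack and the glove carton where they are.

Things in the scene. Friction and masses are not known exactly. Their poses are not given: they have to be found in the camera images.
- carrier: Base of a grey insulated carrier, open on top, fixed to the bench; 164 mm (x) x 236 mm (y) outside, 136 x 208 mm inside, rim 77 mm above the bench, floor 12 mm up. Origin: centre of its underside, z up. Inside, from -y to +y: groove1, the bay for bottles, groove2. Caps and packs stand 35 mm above the rim, under the deep lid. The logger hangs outside on the -y end.
- bay (a point): Middle of the carrier's floor (12 mm above the bench), axes as the carrier. The bay for bottles is 136 x 136 mm round it, bounded in x by the walls (rim 65 mm above this floor) and in y by the ribs of the grooves and the packs. Four bottles fit, two by two, centres 34 mm off this point in x and y.
- groove1 (a point): Middle of the floor of the groove at the carrier's -y end, 89 mm from the bay's middle. The groove runs along the carrier's x: 136 mm long, 30 mm wide, between the end wall (top 65 mm above this floor) and two ribs (top 55 mm) that jut 12 mm from the long walls. One cold pack stands here on its long edge, its centre then 50 mm above this point. Axes as the carrier.
- groove2 (a point): Middle of the floor of the groove at the carrier's +y end, 89 mm from the bay's middle. The groove runs along the carrier's x: 136 mm long, 30 mm wide, between the end wall (top 65 mm above this floor) and two ribs (top 55 mm) that jut 12 mm from the long walls. One cold pack stands here on its long edge, its centre then 50 mm above this point. Axes as the carrier.
- start (a joint): Start button of the logger, a sprung push button that moves straight down: 0 m up, 0.006 m fully down, about 5 N when fully down; it comes up by itself when let go. Held down means beyond 0.004 m, let go means below 0.001 m.
- start_top (a point): Centre of the top of the start button, a grey disc 28 mm across in a black housing, on the white temperature logger (92 x 70 mm, small display) that hangs on the -y end of the carrier; 40 mm out from the end wall. z up, moves with the button. The lid in place rises beside it to 130 mm above the bench, its handle to 166 mm.
- lid_grip (a point): Middle of the lid's handle bar (black, along the lid's y, 110 mm long, 16 x 16 mm, 20 mm free beneath), 81 mm above the lid's rim, over its centre. The lid: loose grey inverted tray, 164 (x) x 236 (y) x 53 mm high, hollow 45 mm deep, walls 8 mm, 0.4 kg, rim down on the bench at first. Seated, its rim lies on the carrier's rim edge to edge, either way round, this point 158 mm up.
- stand: Low steel stand for two cold packs, fixed, 150 mm (x) x 120 mm (y); floor 8 mm thick, two slots 30 mm wide along its x at y = +-30 mm, with sides up to 44 mm above the bench. Origin: centre of its underside.
- pack1_c (a point): Flat rigid blue cold pack, 130 mm long (its x) x 24 mm thick (its y) x 100 mm tall (its z), standing on its long edge in the steel stand at the start. About 0.28 kg. The point is its centre.
- pack2_c (a point): Flat rigid blue cold pack, 130 mm long (its x) x 24 mm thick (its y) x 100 mm tall (its z), standing on its long edge in the steel stand at the start. About 0.28 kg. The point is its centre.
- round1_c (a point): Round white specimen bottle, upright, 62 mm in diameter, sides 54 mm high, then a sloping shoulder and an orange screw cap 38 mm in diameter from 68 to 100 mm above the underside (100 mm tall in all). About 0.2 kg. Point: its middle, 50 mm above its underside; z up. May be absent.
- round2_c (a point): Round white specimen bottle, upright, 62 mm in diameter, sides 54 mm high, then a sloping shoulder and an orange screw cap 38 mm in diameter from 68 to 100 mm above the underside (100 mm tall in all). About 0.2 kg. Point: its middle, 50 mm above its underside; z up. May be absent.
- square1_c (a point): Square white specimen bottle, upright, body 60 x 60 x 58 mm (x and y along its sides), orange screw cap 38 mm in diameter from 68 to 100 mm above the underside (100 mm tall in all). About 0.2 kg. Point: its middle, 50 mm above its underside; z up. May be absent.
- square2_c (a point): Square white specimen bottle, upright, body 60 x 60 x 58 mm (x and y along its sides), orange screw cap 38 mm in diameter from 68 to 100 mm above the underside (100 mm tall in all). About 0.2 kg. Point: its middle, 50 mm above its underside; z up. May be absent.
- tube_rack: Bystander: yellow rack with sample tubes, 85 x 190 mm, 110 mm tall with tubes, loose, near the robot on its left. Origin: centre of its underside.
- glove_carton: Bystander: white and blue carton, 120 x 220 x 75 mm, loose, near the robot on its right. Origin: centre of its underside.

How it is judged:
By the outcome, as a careful person would: the job done as asked, in the order asked, and still so for the second after the job is handed in, with the robot touching nothing.
Of round1, round2, square1, square2 only 2 to 4 are there at a start; the rules pass over those that are not, and their reading is None.
At some moment in a run one of round1, round2, square1, square2, lid may be knocked a few centimetres aside while the robot is not near it.
It also fails if it takes over 210 s, if anything falls off the work surface, if the arm or the gripper's body presses on something with over 40 N, if the wrist force passes 120 N, or if a joint passes its speed limit or range.

## Working session

There is one attempt and no reset: what is moved stays moved. The work goes in short steps, Python scripts to look and compute and a shell command to move; the robot and the scene stay as the last step left them, time stands still between calls to the robot, and variables do not carry over. Pictures are saved under pics/ and viewed, at most 14 in all, crops included, and the job is handed in when it is done.

```bash
mkdir -p pics
python3 - <<'E'
from station import r,cams
import cv2,numpy as np
s=r.sense();print({k:np.round(v,3).tolist() for k,v in s.items()});print(r.grip_point_offset)
for n in ["scene","top"]:
    im=cams.capture(n);cv2.imwrite(f"pics/{n}0.png",im[:,:,::-1]);np.save(f"pics/{n}0.npy",im)
for n in ["scene","top","wrist"]:print(n,cams.get_calibration(n))
E
```

```text
{'time_s': 0.0, 'joints': [-59.496, 22.091, 0.378, -0.031, -68.412, -14.816], 'joint_velocities': [-0.093, -0.111, 0.033, -0.003, -0.048, -0.065], 'effort': [0.002, -39.067, 18.741, 4.22, 0.011, -0.0], 'tcp_pos': [0.169, -0.601, 0.221], 'ee_rot': [[-0.963, -0.27, -0.001], [-0.27, 0.963, 0.002], [0.0, 0.002, -1.0]], 'wrist_force': [0.623, -0.51, 0.113], 'moment': [-0.014, 0.008, 0.056], 'gripper_force': 0.0, 'gripper_width': 1.002}
0.0187
scene {'camera_matrix': array([[533.19257756,   0.        , 316.97302131],
       [  0.        , 533.19257756, 235.43046813],
       [  0.        ,   0.        ,   1.        ]]), 'k1': -0.005685298429484292, 'rvec': array([ 2.09856792,  1.08522018, -0.45197245]), 'tvec': array([-0.29500866, -0.15768194,  1.70766341])}
top {'camera_matrix': array([[544.48979927,   0.        , 324.71045685],
       [  0.        , 544.48979927, 235.68378951],
       [  0.        ,   0.        ,   1.        ]]), 'k1': -0.14914415781965515, 'rvec': array([ 2.18084245, -2.13510034,  0.17991591]), 'tvec': array([3.98543679e-04, 4.80675092e-01, 1.36791599e+00])}
wrist {'camera_matrix': array([[355.32414202,   0.        , 319.0666128 ],
       [  0.        , 355.32414202, 241.77471157],
       [  0.        ,   0.        ,   1.        ]]), 'k1': -0.0432064966036237, 'T_tool_cam': array([[ 1.14751922e-04, -9.53369699e-01, -3.01804911e-01,
         8.29133865e-02],
       [ 9.99998667e-01,  6.00930135e-04, -1.51805619e-03,
         1.08024080e-03],
       [ 1.62863244e-03, -3.01804334e-01,  9.53368497e-01,
        -1.62605151e-01],
       [ 0.00000000e+00,  0.00000000e+00,  0.00000000e+00,
         1.00000000e+00]])}
```

View pics/top0.png

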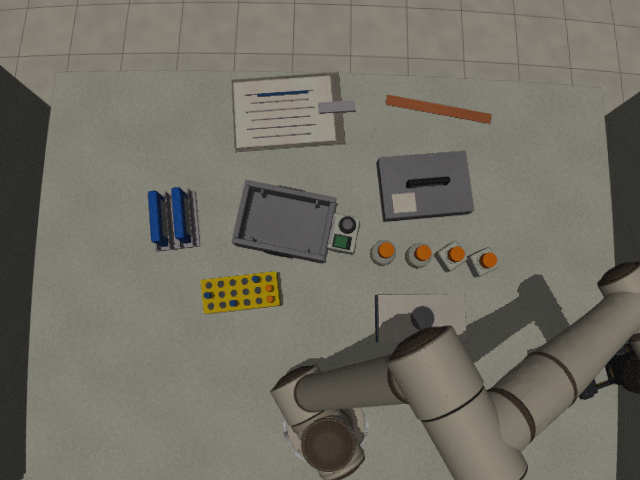

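View pics/scene0.png

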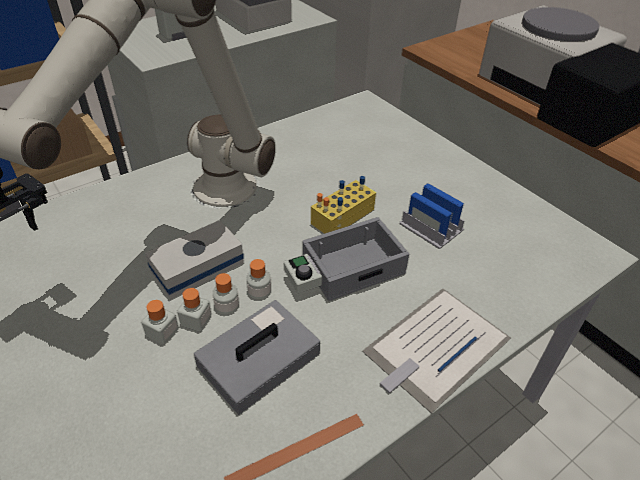

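The pictures show the carrier at about (288,220), the stand with blue packs at (174,220), two round bottles at (384,250) and (419,254), two square at (455,255) and (487,260), and the lid at (427,185). All four bottles are present.

```bash
cat > h.py <<'E'
import numpy as np,cv2
from station import r,cams
from scipy.spatial.transform import Rotation as R
def cam(n,s=None):
    c=cams.get_calibration(n)
    if n=="wrist":
        T=np.eye(4);T[:3,:3]=np.array(s["ee_rot"]);T[:3,3]=s["tcp_pos"];T=T@c["T_tool_cam"]
        return c,T[:3,:3],T[:3,3]
    M=cv2.Rodrigues(c["rvec"])[0];return c,M.T,-M.T@c["tvec"]
def ray(n,px,s=None):
    c,A,o=cam(n,s);u=cv2.undistortPoints(np.float64(px).reshape(-1,1,2),c["camera_matrix"],np.array([c["k1"],0,0,0.]))[:,0]
    return o,np.c_[u,np.ones(len(u))]@A.T
def onz(n,px,z,s=None):
    o,d=ray(n,px,s);return (o+d*((z-o[2])/d[:,2:]))[:,:2]
def proj(n,P,s=None):
    c,A,o=cam(n,s);return cv2.projectPoints((np.float64(P).reshape(-1,3)-o)@A,np.zeros(3),np.zeros(3),c["camera_matrix"],np.array([c["k1"],0,0,0.]))[0][:,0]
def shot(n,f=None):
    s=r.sense();im=cams.capture(n)
    if f:cv2.imwrite(f"pics/{f}.png",im[:,:,::-1])
    return s,im
def blobs(im,kind,amin=40):
    h=cv2.cvtColor(im,cv2.COLOR_RGB2HSV)
    lo,hi={"orange":((5,150,120),(20,255,255)),"blue":((105,150,60),(125,255,255))}[kind]
    m=cv2.inRange(h,lo,hi);return [c for c in cv2.findContours(m,0,2)[0] if cv2.contourArea(c)>amin],m
def go(x,y,z,yaw=None):
    "yaw = world angle (deg) of tool y mod 180; prints the tool-axis shift to target"
    s=r.sense();E=np.array(s["ee_rot"]);p=np.array(s["tcp_pos"]);d=np.array([x,y,z])-p
    cy=np.degrees(np.arctan2(E[1,1],E[0,1]));dy=0 if yaw is None else (yaw-cy+90)%180-90
    # tool z is down: turn +a about tool z turns world yaw by -a
    rest=E.T@d;R2=R.from_euler('z',-dy,degrees=True).as_matrix();
    tilt=np.degrees(np.cross(E[:,2],[0,0,-1])@E)
    print("t",round(s["time_s"],2),"tcp",p.round(4),"yaw",round(cy,1),"tilt",tilt.round(2),"| before-turn shift",rest.round(4),"turn_z units",round(-dy/6,3),"after-turn shift",(R2.T@rest).round(4),"F",np.round(s["wrist_force"],1),"w",round(s["gripper_width"]*87,1),round(s["gripper_force"],1))
E
python3 - <<'E'
from h import *
im=np.load("pics/top0.npy")
c,_,o=cam("top");print("cam",o.round(3))
for k in("orange","blue"):
    for b in blobs(im,k)[0]:
        q=onz("top",cv2.minAreaRect(b)[0],.1 if k=="orange" else .108)
        rect=cv2.minAreaRect(onz("top",b[:,0],.108).astype(np.float32)) if k=="blue" else ""
        print(k,cv2.contourArea(b),cv2.minAreaRect(b)[0],q.round(4),rect)
a=cv2.resize(im[140:280,225:365],(560,560),interpolation=cv2.INTER_CUBIC)
b=cv2.resize(im[140:230,365:485],(480,360),interpolation=cv2.INTER_CUBIC)
cv2.imwrite("pics/zc.png",a[:,:,::-1]);cv2.imwrite("pics/zl.png",b[:,:,::-1])
E
```

```text
cam [0.281 0.041 1.422]
orange 136.0 (489.5, 259.5) [[ 0.4206 -0.3999]] 
orange 146.0 (457.0000305175781, 253.5) [[ 0.434  -0.3169]] 
orange 146.5 (423.5, 252.0) [[ 0.436  -0.2324]] 
orange 152.5 (386.0, 249.0) [[ 0.4415 -0.1392]] 
orange 455.5 (419.2613220214844, 105.1607437133789) [[ 0.818  -0.2261]] 
blue 384.5 (153.83407592773438, 216.0110626220703) [[0.5093 0.4352]] ((0.5097747445106506, 0.435539573431015), (0.12776237726211548, 0.022519918158650398), 8.207291603088379)
blue 387.5 (177.2486114501953, 212.6088104248047) [[0.519  0.3769]] ((0.5194230675697327, 0.3768920302391052), (0.1278478503227234, 0.022276122123003006), 8.368513107299805)
```

View pics/zc.png

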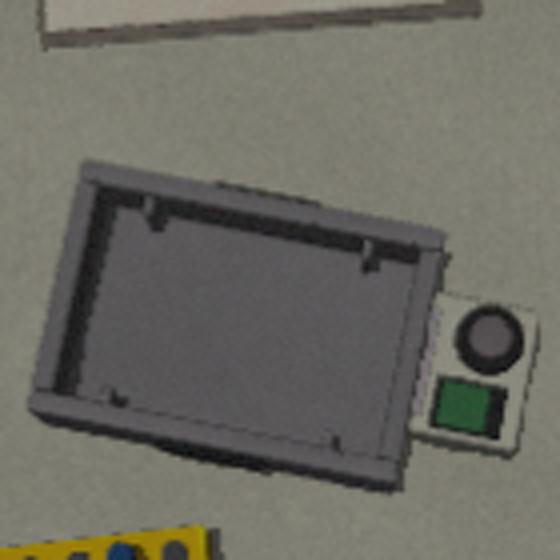

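The crop shows the rim's outer corners at crop pixels (83,162), (443,232), (403,460) and (33,397), and the button at (490,340).

Run:
```python
from h import *
q=np.array([(83,162),(443,232),(403,460),(33,397)])/4+[225,140]-.375
w=onz("top",q,.077);print(w.round(4));print(w.mean(0),[np.linalg.norm(w[i]-w[i-1]).round(4) for i in range(4)])
d=w[0]-w[1]+w[3]-w[2];print("carrier +y dir ang",np.degrees(np.arctan2(d[1],d[0])))
print("button",onz("top",[[225+490/4,140+340/4]],.08))
go(.38,.14,.42,None)
im=np.load("pics/top0.npy");g=cv2.cvtColor(im,cv2.COLOR_RGB2GRAY)
m=((g<40).astype(np.uint8)*255)[170:200,395:460];c=max(cv2.findContours(m,0,2)[0],key=cv2.contourArea)+[395,170]
print("handle",cv2.minAreaRect(onz("top",c[:,0],.089).astype(np.float32)))
```

```text
[[ 0.6121  0.2155]
 [ 0.5721 -0.0135]
 [ 0.4269  0.009 ]
 [ 0.4611  0.2404]]
[0.51805023 0.11284894] [np.float64(0.153), np.float64(0.2325), np.float64(0.1469), np.float64(0.234)]
carrier +y dir ang 80.84688162865552
button [[ 0.50227791 -0.04487596]]
t 0.1 tcp [ 0.1688 -0.6012  0.2216] yaw 105.7 tilt [ 0.11 -0.01 -0.  ] | before-turn shift [-0.4035  0.657  -0.1972] turn_z units 0.0 after-turn shift [-0.4035  0.657  -0.1972] F [ 0.2  0.6 -0.1] w 87.3 0.0
handle ((0.6169863939285278, -0.24667268991470337), (0.019472338259220123, 0.11362209171056747), 6.558330535888672)
```

View pics/zl.png

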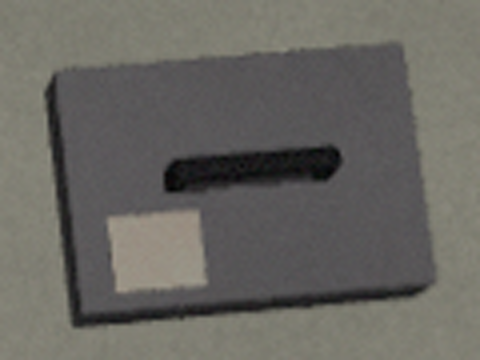

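The lid crop shows the handle near the lid's middle, and the label to its lower left. Next I'll look at the carrier from near.

```bash
python3 -m handwheel '[[[0,0,1,0,0,-0.02,0.087],[0,0,1,0,0,-0.02,0.087],[0,0,1,0,0,-0.02,0.087],[0,0,1,0,0,-0.02,0.087],[0,0,0,-0.012,0.047,0,0.06],[0,0,0,-0.012,0.047,0,0.06],[0,0,0,-0.012,0.047,0,0.06],[0,0,0,-0.012,0.047,0,0.06],[0,0,0,-0.012,0.047,0,0.06],[0,0,0,-0.012,0.047,0,0.06],[0,0,0,-0.012,0.047,0,0.06],[0,0,0,-0.012,0.047,0,0.05]]]'
python3 -m handwheel '[[[0,0,0,-0.012,0.047,0,0.05],[0,0,0,-0.012,0.047,0,0.05],[0,0,0,-0.012,0.047,0,0.05],[0,0,0,-0.012,0.047,0,0.05],[0,0,0,-0.012,0.047,0,0.05],[0,0,0,-0.012,0.047,0,0.05],[0,0,0,-0.012,0.047,0,0.05],[0,0,0,-0.012,0.047,0,0.05],[0,0,0,0,0,0,0.05],[0,0,0,0,0,0,0.05],[0,0,0,0,0,0,0.05]]]'
python3 - <<'E'
from h import *
go(.46,.12,.30,81)
s,im=shot("wrist","w1");np.save("pics/w1.npy",im)
print(s["joints"])
E
```

```text
time_s: 1.3
tcp_pos: [0.3183, -0.2416, 0.3024]
ee_rot: [[-0.989, 0.145, 0.0], [0.145, 0.989, 0.0], [-0.0, 0.0, -1.0]]
wrist_force: [1.8, 0.2, -0.3]
gripper_width: 0.654
gripper_force: 0.0
time_s: 2.4
tcp_pos: [0.4672, 0.1139, 0.3023]
ee_rot: [[-0.989, 0.145, -0.001], [0.145, 0.989, -0.0], [0.001, -0.001, -1.0]]
wrist_force: [-0.0, 1.2, 0.6]
gripper_width: 0.573
gripper_force: 0.0
t 2.4 tcp [0.4672 0.1139 0.3023] yaw 81.7 tilt [-0.03 -0.04 -0.  ] | before-turn shift [0.008  0.005  0.0023] turn_z units 0.11 after-turn shift [0.008  0.0049 0.0023] F [-0.   1.2  0.6] w 49.8 0.0
[ 3.31113190e+01  4.86631319e+00 -1.09098765e+01 -2.48915047e-03
 -7.42766966e+01 -1.31449084e+02]
```

View pics/w1.png

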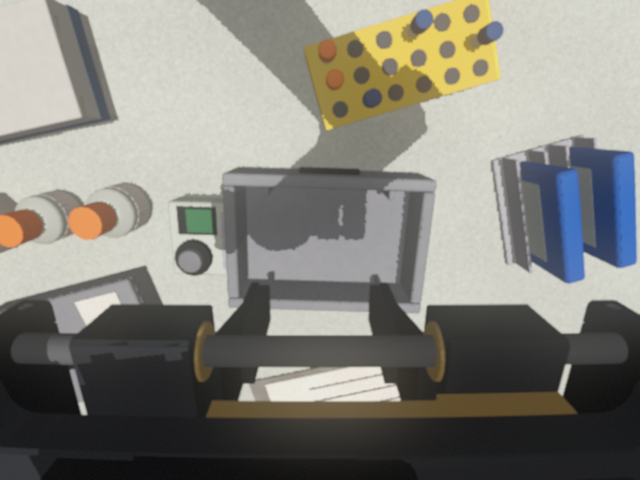

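The near view shows the carrier between about (223,170) and (436,312), with the button at (192,260). I'll enlarge it to pick the corners.

Run:
```python
import cv2,numpy as np
im=np.load("pics/w1.npy")
cv2.imwrite("pics/w1z.png",cv2.resize(im[155:325,160:450],(783,459),interpolation=cv2.INTER_CUBIC)[:,:,::-1])
```

```text
(no output)
```

View pics/w1z.png

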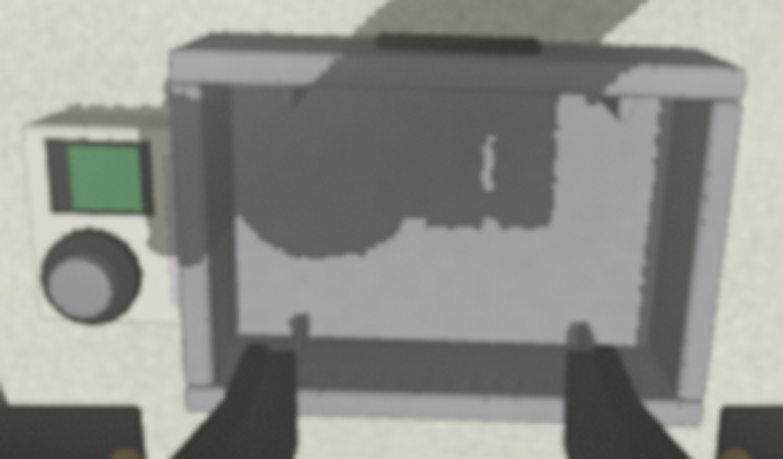

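The enlarged view gives outer rim corners (171,49), (745,70), (700,424), (187,410) in the crop, inner ones (203,83), (712,99), (678,398), (213,385), and the button at (80,287).

Run:
```python
from h import *
s=r.sense()
f=lambda q:np.array(q)/2.7+[160,155]-.3
for q,hx,hy in(([(171,49),(745,70),(700,424),(187,410)],.082,.118),([(203,83),(712,99),(678,398),(213,385)],.068,.104)):
    w=onz("wrist",f(q),.077,s)
    M=np.array([(-hx,-hy),(-hx,hy),(hx,hy),(hx,-hy)])
    A=w-w.mean(0);H=M.T@A;th=np.arctan2(H[0,1]-H[1,0],H[0,0]+H[1,1])
    Rm=np.array([[np.cos(th),-np.sin(th)],[np.sin(th),np.cos(th)]])
    print("ctr",w.mean(0).round(4),"yaw",np.degrees(th).round(2),"res mm",((w-w.mean(0)-M@Rm.T)*1e3).round(1).tolist())
# button: triangulate wrist + top
o1,d1=ray("wrist",f([(80,287)]),s);o2,d2=ray("top",[[225+490/4-.4,140+340/4-.4]])
A=np.c_[d1[0],-d2[0]];k=np.linalg.lstsq(A,o2-o1,rcond=None)[0];print("button",(o1+k[0]*d1[0]).round(4),(o2+k[1]*d2[0]).round(4))
h=np.load("pics/w1.npy");B,_=blobs(h,"blue",200)
for b in B: print(cv2.approxPolyDP(b,4,True)[:,0].tolist())
```

```text
ctr [0.514  0.1164] yaw -10.25 res mm [[1.5, 1.9], [1.4, -2.4], [-2.1, -1.2], [-0.9, 1.7]]
ctr [0.514  0.1167] yaw -10.14 res mm [[0.4, 0.4], [0.3, -0.4], [-0.3, 0.6], [-0.4, -0.5]]
button [ 0.5056 -0.0424  0.0842] [ 0.5026 -0.0436  0.0838]
[[572, 170], [558, 178], [570, 276], [579, 278], [583, 245]]
[[631, 155], [619, 159], [613, 200], [603, 211], [613, 217], [620, 265], [634, 261]]
```

Run:
```python
from h import *
s=r.sense();im=np.load("pics/w1.npy");h=cv2.cvtColor(im,cv2.COLOR_RGB2HSV)
for b in blobs(im,"blue",200)[0]:
    m=np.zeros(h.shape[:2],np.uint8);cv2.drawContours(m,[b],-1,255,-1);v=h[...,2][m>0];print(np.percentile(v,[5,25,50,75,95]))
    t=cv2.threshold(v.reshape(-1,1),0,255,cv2.THRESH_OTSU)[0]
for t in(160,175,190):
    m=cv2.inRange(h,(100,120,t),(125,255,255))
    for c in cv2.findContours(m,0,2)[0]:
        if cv2.contourArea(c)>200: print(t,cv2.minAreaRect(onz("wrist",c[:,0],.108,s).astype(np.float32)),cv2.boundingRect(c))
```

```text
[160. 186. 192. 193. 193.]
[109. 175. 193. 193. 194.]
160 ((0.5210057497024536, 0.3784160614013672), (0.1252807229757309, 0.020618250593543053), 8.091451644897461) (558, 170, 26, 112)
160 ((0.5111950039863586, 0.43680688738822937), (0.12535661458969116, 0.019637122750282288), 8.159360885620117) (615, 153, 21, 114)
175 ((0.5213842391967773, 0.378923624753952), (0.12438862025737762, 0.018124792724847794), 8.124804496765137) (560, 171, 24, 111)
175 ((0.5116205215454102, 0.4377882480621338), (0.12423893064260483, 0.017785126343369484), 8.111039161682129) (617, 153, 19, 114)
190 ((0.5221614837646484, 0.379616379737854), (0.12084867805242538, 0.014773178845643997), 8.241928100585938) (562, 173, 21, 108)
190 ((0.5121523141860962, 0.43908950686454773), (0.12095225602388382, 0.01511087454855442), 8.172796249389648) (619, 156, 17, 109)
```

```bash
python3 -m handwheel '[[[0,0,-0.9133,0,0,0,0.045],[0,0,-0.9133,0,0,0,0.045],[0,0,-0.9133,0,0,0,0.045],[0,0,0,-0.0152,0.0424,0,0.045],[0,0,0,-0.0152,0.0424,0,0.045],[0,0,0,-0.0152,0.0424,0,0.045],[0,0,0,-0.0152,0.0424,0,0.045],[0,0,0,-0.0152,0.0424,0,0.045],[0,0,0,-0.0152,0.0424,0,0.045],[0,0,0,0,0,0.045,0.045],[0,0,0,0,0,0.045,0.045],[0,0,0,0,0,0.045,0.045]]]' >/dev/null
python3 -m handwheel '[[[0,0,0,0,0,0,0.045],[0,0,0,0,0,0,0.045],[0,0,0,0,0,0,0.045]]]' >/dev/null
python3 - <<'E'
from h import *
go(.521,.3785,.078,98.15)
E
```

```text
t 3.95 tcp [0.5239 0.38   0.1713] yaw 98.1 tilt [0.19 0.31 0.  ] | before-turn shift [ 0.0036 -0.0014  0.0933] turn_z units -0.007 after-turn shift [ 0.0036 -0.0014  0.0933] F [-0.2 -0.2  0.7] w 45.0 0.0
```

```bash
python3 -m handwheel '[[[0,0,0,0.0036,-0.0014,0.01,0.045],[0,0,0,0,0,0.03,0.045],[0,0,0,0,0,0.03,0.045],[0,0,0,0,0,0.023,0.045],[0,0,0,0,0,0,0.045],[0,0,0,0,0,0,0.02],[0,0,0,0,0,0,0.02],[0,0,0,0,0,0,0.02],[0,0,0,0,0,0,0.02],[0,0,0,0,0,0,0.02]]]'
python3 -m handwheel '[[[0,0,0,0,0,-0.02,0.02],[0,0,0,0,0,-0.03,0.02],[0,0,0,0,0,-0.04,0.02],[0,0,0,0,0,-0.04,0.02],[0,0,0,0,0,0,0.02],[0,0,0,0,0,0,0.02]]]'
python3 - <<'E'
from h import *
go(.4982,.0289,.20,79.8)
E
```

```text
time_s: 4.95
tcp_pos: [0.5193, 0.3782, 0.0761]
ee_rot: [[-0.99, -0.142, 0.002], [-0.142, 0.99, 0.002], [-0.002, 0.002, -1.0]]
wrist_force: [-1.1, 0.3, 4.5]
gripper_width: 0.275
gripper_force: 30.0
time_s: 5.55
tcp_pos: [0.5183, 0.3775, 0.205]
ee_rot: [[-0.99, -0.141, -0.0], [-0.141, 0.99, 0.002], [-0.0, 0.001, -1.0]]
wrist_force: [-0.4, -0.3, -2.3]
gripper_width: 0.272
gripper_force: 30.0
t 5.55 tcp [0.5183 0.3775 0.205 ] yaw 98.1 tilt [ 0.09  0.01 -0.  ] | before-turn shift [ 0.069  -0.3423  0.0045] turn_z units 3.05 after-turn shift [-0.0419 -0.3467  0.0045] F [-0.4 -0.3 -2.3] w 23.7 30.0
```

```bash
python3 -m handwheel '[[[0,0,1.0167,0,0,0,0.02],[0,0,1.0167,0,0,0,0.02],[0,0,1.0167,0,0,0,0.02],[0,0,0,-0.0051,-0.0433,0,0.02],[0,0,0,-0.0051,-0.0433,0,0.02],[0,0,0,-0.0051,-0.0433,0,0.02],[0,0,0,-0.0051,-0.0433,0,0.02],[0,0,0,-0.0051,-0.0433,0,0.02],[0,0,0,-0.0051,-0.0433,0,0.02],[0,0,0,-0.0051,-0.0433,0,0.02],[0,0,0,-0.0051,-0.0433,0,0.02],[0,0,0,0,0,0,0.02]]]' >/dev/null
python3 -m handwheel '[[[0,0,0,0,0,0.02,0.02],[0,0,0,0,0,0.015,0.02],[0,0,0,0,0,0,0.02],[0,0,0,0,0,0,0.02],[0,0,0,0,0,0,0.02]]]' >/dev/null
python3 - <<'E'
from h import *
go(.4967,.0292,.082,79.8)
s,im=shot("wrist","w2")
E
```

```text
t 7.25 tcp [0.498  0.0297 0.1699] yaw 79.9 tilt [0.   0.03 0.  ] | before-turn shift [ 0.0012 -0.0007  0.0879] turn_z units 0.011 after-turn shift [ 0.0012 -0.0007  0.0879] F [ 0.5 -1.1 -2.1] w 23.9 30.0
```

View pics/w2.png

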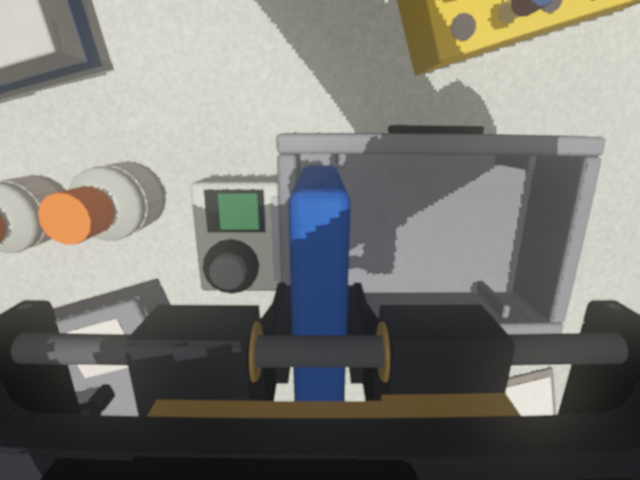

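The view shows the pack over groove 1, its lower near edge at about (321,166) and its top near edge at (320,192).

```bash
cat >> h.py <<'E'
C=np.array([.514,.1165]);YAW=np.radians(-10.2)
CR=np.array([[np.cos(YAW),-np.sin(YAW)],[np.sin(YAW),np.cos(YAW)]])
tocar=lambda w:((np.atleast_2d(w)-C)@CR*1e3).round(1)
car=lambda x,y:C+CR@[x,y]
E
python3 - <<'E'
from h import *
s=r.sense()
print("pack bottom near end",tocar(onz("wrist",[(302,166),(340,166)],.1015,s)),"top near",tocar(onz("wrist",[(291,192),(350,192)],.2015,s)),
"rim inner near corners",tocar(onz("wrist",[(297,153),(585,157)],.077,s)), "outer", tocar(onz("wrist",[(278,133),(604,137)],.077,s)))
E
```

```text
pack bottom near end [[-61.2 -98.4]
 [-61.3 -74. ]] top near [[-61.5 -97.8]
 [-61.6 -75.9]] rim inner near corners [[ -67.8 -102.9]
 [ -66.9  104. ]] outer [[ -81.4 -115.8]
 [ -81.1  115.3]]
```

```bash
python3 -m handwheel '[[[0,0,0,0.0035,-0.0015,0,0.02],[0,0,0,0,0,0.02,0.02],[0,0,0,0,0,0.015,0.02],[0,0,0,0,0,0.012,0.02],[0,0,0,0,0,0.012,0.02],[0,0,0,0,0,0,0.02]]]'
python3 -m handwheel '[[[0,0,0,0,0,0.01,0.02],[0,0,0,0,0,0.01,0.02],[0,0,0,0,0,0.004,0.02],[0,0,0,0,0,0,0.02],[0,0,0,0,0,0,0.02]]]'
```

```text
time_s: 7.9
tcp_pos: [0.4932, 0.0283, 0.1097]
ee_rot: [[-0.984, 0.177, -0.002], [0.177, 0.984, -0.001], [0.002, -0.001, -1.0]]
wrist_force: [0.3, -0.8, -2.0]
gripper_width: 0.274
gripper_force: 30.0
time_s: 8.4
tcp_pos: [0.4941, 0.0285, 0.0866]
ee_rot: [[-0.984, 0.176, 0.0], [0.176, 0.984, -0.0], [-0.0, -0.0, -1.0]]
wrist_force: [-0.2, 1.1, -2.2]
gripper_width: 0.271
gripper_force: 30.0
```

```bash
python3 -m handwheel '[[[0,0,0,0,0,0.003,0.02],[0,0,0,0,0,0.002,0.02],[0,0,0,0,0,0,0.02],[0,0,0,0,0,0,0.02]]]'
python3 -m handwheel '[[[0,0,0,0,0,0,0.035],[0,0,0,0,0,0,0.035],[0,0,0,0,0,0,0.035],[0,0,0,0,0,-0.005,0.035],[0,0,0,0,0,-0.02,0.04],[0,0,0,0,0,-0.04,0.045],[0,0,0,0,0,-0.045,0.045],[0,0,0,0,0,-0.04,0.045],[0,0,0,0,0,0,0.045],[0,0,0,0,0,0,0.045]]]'
python3 - <<'E'
from h import *
go(.5115,.4375,.078,98.15)
s,im=shot("wrist","w3")
s,im=shot("top","t3")
for b in blobs(im,"orange")[0]:print(onz("top",cv2.minAreaRect(b)[0],.1).round(3))
for b in blobs(im,"blue")[0]:print("blue",cv2.minAreaRect(onz("top",b[:,0],.11).astype(np.float32)))
E
```

```text
time_s: 8.8
tcp_pos: [0.4939, 0.0285, 0.0816]
ee_rot: [[-0.984, 0.177, 0.0], [0.177, 0.984, 0.0], [-0.0, 0.0, -1.0]]
wrist_force: [0.4, 0.7, -2.7]
gripper_width: 0.273
gripper_force: 30.0
time_s: 9.8
tcp_pos: [0.4941, 0.0287, 0.2327]
ee_rot: [[-0.984, 0.177, 0.003], [0.177, 0.984, 0.002], [-0.002, 0.002, -1.0]]
wrist_force: [-0.3, 0.0, -1.4]
gripper_width: 0.516
gripper_force: 0.0
t 9.8 tcp [0.4941 0.0287 0.2327] yaw 79.8 tilt [ 0.11  0.13 -0.  ] | before-turn shift [0.0555 0.4052 0.1554] turn_z units -3.056 after-turn shift [-0.0748  0.4021  0.1554] F [-0.3  0.  -1.4] w 44.9 0.0
[[ 0.421 -0.4  ]]
[[ 0.434 -0.317]]
[[ 0.436 -0.232]]
[[ 0.442 -0.139]]
[[ 0.815 -0.239]]
blue ((0.46136313676834106, 0.03377117961645126), (0.021956317126750946, 0.06081213802099228), 82.72584533691406)
blue ((0.5095736980438232, 0.4349609613418579), (0.12726940214633942, 0.022485626861453056), 8.207269668579102)
```

```bash
python3 -m handwheel '[[[0,0,-1.0187,0,0,0,0.045],[0,0,-1.0187,0,0,0,0.045],[0,0,-1.0187,0,0,0,0.045],[0,0,0,-0.0085,0.0447,0,0.045],[0,0,0,-0.0085,0.0447,0,0.045],[0,0,0,-0.0085,0.0447,0,0.045],[0,0,0,-0.0085,0.0447,0,0.045],[0,0,0,-0.0085,0.0447,0,0.045],[0,0,0,-0.0085,0.0447,0,0.045],[0,0,0,-0.0085,0.0447,0,0.045],[0,0,0,-0.0085,0.0447,0,0.045],[0,0,0,-0.0085,0.0447,0,0.045]]]' >/dev/null
python3 -m handwheel '[[[0,0,0,0,0,0.04,0.045],[0,0,0,0,0,0.04,0.045],[0,0,0,0,0,0,0.045],[0,0,0,0,0,0,0.045],[0,0,0,0,0,0,0.045]]]' >/dev/null
python3 - <<'E'
from h import *
go(.5135,.4378,.078,98.15)
E
```

```text
t 11.6 tcp [0.5137 0.4382 0.1538] yaw 98.2 tilt [ 0.1   0.18 -0.  ] | before-turn shift [ 0.0005 -0.0005  0.0758] turn_z units 0.004 after-turn shift [ 0.0005 -0.0005  0.0758] F [ 0.1  0.3 -0.6] w 45.2 0.0
```

View pics/w3.png

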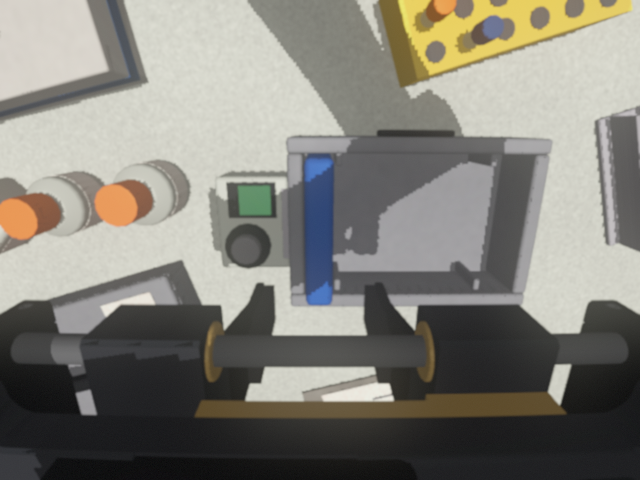

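The first pack stands upright in groove 1, at columns 305–333. Now I'll grasp the second.

```bash
python3 -m handwheel '[[[0,0,0,0,0,0.03,0.045],[0,0,0,0,0,0.03,0.045],[0,0,0,0,0,0.016,0.045],[0,0,0,0,0,0,0.045],[0,0,0,0,0,0,0.02],[0,0,0,0,0,0,0.02],[0,0,0,0,0,0,0.02],[0,0,0,0,0,0,0.02],[0,0,0,0,0,0,0.02]]]'
python3 -m handwheel '[[[0,0,0,0,0,-0.02,0.02],[0,0,0,0,0,-0.03,0.02],[0,0,0,0,0,-0.04,0.02],[0,0,0,0,0,-0.025,0.02],[0,0,1.0,0,0,0,0.02],[0,0,1.0,0,0,0,0.02],[0,0,1.06,0,0,0,0.02],[0,0,0,0,0,0,0.02],[0,0,0,0,0,0,0.02]]]'
python3 - <<'E'
from h import *
g=car(-.002,.089);go(*g,.170,79.8)
E
```

```text
time_s: 12.5
tcp_pos: [0.513, 0.4382, 0.077]
ee_rot: [[-0.99, -0.142, 0.002], [-0.142, 0.99, 0.002], [-0.002, 0.001, -1.0]]
wrist_force: [-1.4, 0.4, 3.7]
gripper_width: 0.274
gripper_force: 30.0
time_s: 13.4
tcp_pos: [0.5122, 0.4372, 0.1897]
ee_rot: [[-0.985, 0.175, -0.001], [0.175, 0.985, -0.001], [0.001, -0.001, -1.0]]
wrist_force: [0.5, 0.5, -3.7]
gripper_width: 0.274
gripper_force: 30.0
t 13.4 tcp [0.5122 0.4372 0.1897] yaw 79.9 tilt [-0.08 -0.06 -0.  ] | before-turn shift [-0.0561 -0.2264  0.0199] turn_z units 0.021 after-turn shift [-0.0566 -0.2263  0.0199] F [ 0.5  0.5 -3.7] w 23.8 30.0
```

```bash
python3 -m handwheel '[[[0,0,0,-0.0113,-0.0452,0,0.02],[0,0,0,-0.0113,-0.0452,0,0.02],[0,0,0,-0.0113,-0.0452,0,0.02],[0,0,0,-0.0113,-0.0452,0,0.02],[0,0,0,-0.0113,-0.0452,0,0.02],[0,0,0,0,0,0.02,0.02],[0,0,0,0,0,0,0.02],[0,0,0,0,0,0,0.02],[0,0,0,0,0,0,0.02]]]' >/dev/null
python3 - <<'E'
from h import *
g=car(-.002,.089);go(*g,.082,79.8)
s,im=shot("wrist","w4");np.save("pics/w4.npy",im)
cv2.imwrite("pics/w4z.png",cv2.resize(im[100:340,20:400],(760,480),interpolation=cv2.INTER_CUBIC)[:,:,::-1])
E
```

```text
t 14.3 tcp [0.5286 0.2062 0.1712] yaw 79.9 tilt [0.04 0.06 0.  ] | before-turn shift [ 0.0006 -0.002   0.0892] turn_z units 0.019 after-turn shift [ 0.0006 -0.002   0.0892] F [-0.   0.1 -2.1] w 23.6 30.0
```

View pics/w4z.png

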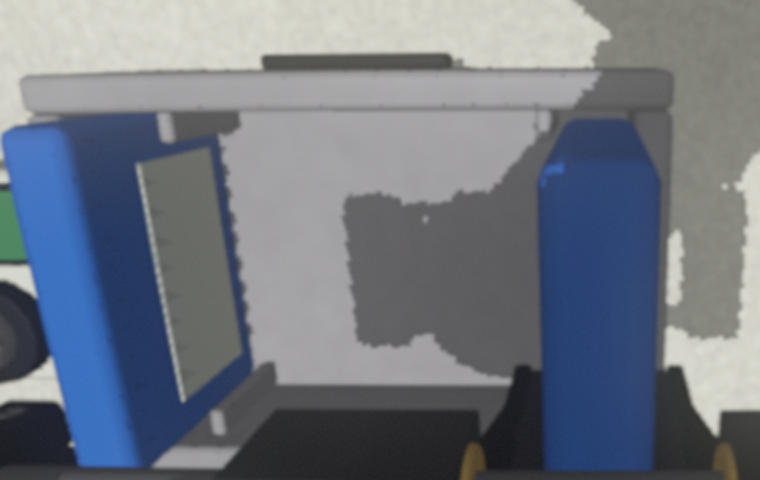

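The crop shows the second pack over groove 2: lower near edge at about (600,120), and rim outer corners at (22,76) and (672,69).

Run:
```python
from h import *
s=r.sense();f=lambda q:np.array(q)/2+[20,100]-.25
print("pack bot",tocar(onz("wrist",f([(568,120),(632,120)]),.1025,s)),"top",tocar(onz("wrist",f([(541,170),(659,170)]),.2025,s)))
print("outer",tocar(onz("wrist",f([(22,76),(672,69)]),.077,s)),"inner",tocar(onz("wrist",f([(400,110),(636,110)]),.077,s)))
```

```text
pack bot [[-66.4  82. ]
 [-66.4 102.4]] top [[-65.4  81.2]
 [-65.5 103. ]]
outer [[ -81.1 -114.9]
 [ -81.8  117.2]] inner [[-67.8  21.5]
 [-67.8 104.9]]
```

```bash
python3 -m handwheel '[[[0,0,0,-0.0012,-0.0025,0,0.02],[0,0,0,0,0,0.02,0.02],[0,0,0,0,0,0.015,0.02],[0,0,0,0,0,0.012,0.02],[0,0,0,0,0,0.012,0.02],[0,0,0,0,0,0,0.02]]]'
python3 -m handwheel '[[[0,0,0,0,0,0.01,0.02],[0,0,0,0,0,0.01,0.02],[0,0,0,0,0,0.005,0.02],[0,0,0,0,0,0,0.02],[0,0,0,0,0,0,0.02]]]'
```

```text
time_s: 14.95
tcp_pos: [0.5281, 0.2021, 0.1099]
ee_rot: [[-0.984, 0.177, -0.003], [0.177, 0.984, -0.002], [0.002, -0.002, -1.0]]
wrist_force: [-0.8, 0.2, -2.3]
gripper_width: 0.271
gripper_force: 30.0
time_s: 15.45
tcp_pos: [0.5291, 0.2025, 0.0866]
ee_rot: [[-0.984, 0.177, 0.0], [0.177, 0.984, -0.0], [-0.0, -0.0, -1.0]]
wrist_force: [0.3, -0.7, -1.9]
gripper_width: 0.274
gripper_force: 30.0
```

```bash
python3 -m handwheel '[[[0,0,0,0,0,0.003,0.02],[0,0,0,0,0,0.002,0.02],[0,0,0,0,0,0,0.02],[0,0,0,0,0,0,0.02]]]'
python3 -m handwheel '[[[0,0,0,0,0,0,0.035],[0,0,0,0,0,0,0.035],[0,0,0,0,0,0,0.035],[0,0,0,0,0,-0.005,0.035],[0,0,0,0,0,-0.02,0.04],[0,0,0,0,0,-0.04,0.054],[0,0,0,0,0,-0.045,0.054],[0,0,0,0,0,-0.045,0.054],[0,0,0,0,0,-0.045,0.054],[0,0,0,0,0,0,0.054]]]'
python3 - <<'E'
from h import *
go(.444,-.138,.25,79.8)
E
```

```text
time_s: 15.85
tcp_pos: [0.5289, 0.2024, 0.0816]
ee_rot: [[-0.984, 0.177, 0.0], [0.177, 0.984, -0.0], [-0.0, 0.0, -1.0]]
wrist_force: [0.8, 0.0, -3.1]
gripper_width: 0.271
gripper_force: 30.0
time_s: 16.85
tcp_pos: [0.532, 0.2037, 0.2901]
ee_rot: [[-0.984, 0.176, 0.014], [0.176, 0.984, 0.007], [-0.013, 0.01, -1.0]]
wrist_force: [0.4, 1.4, -0.3]
gripper_width: 0.617
gripper_force: 0.0
t 16.85 tcp [0.532  0.2037 0.2901] yaw 79.9 tilt [ 0.55  0.74 -0.  ] | before-turn shift [ 0.0269 -0.3522  0.0364] turn_z units 0.009 after-turn shift [ 0.0266 -0.3522  0.0364] F [ 0.4  1.4 -0.3] w 53.7 0.0
```

```bash
python3 -m handwheel '[[[0,0,0,0.0034,-0.044,0,0.054],[0,0,0,0.0034,-0.044,0,0.054],[0,0,0,0.0034,-0.044,0,0.054],[0,0,0,0.0034,-0.044,0,0.054],[0,0,0,0.0034,-0.044,0,0.054],[0,0,0,0.0034,-0.044,0,0.054],[0,0,0,0.0034,-0.044,0,0.054],[0,0,0,0.0034,-0.044,0,0.054],[0,0,0,0,0,0,0.054],[0,0,0,0,0,0,0.054],[0,0,0,0,0,0,0.054]]]' >/dev/null
python3 - <<'E'
from h import *
go(.444,-.138,.072,79.8)
s,im=shot("wrist","w5")
for b in blobs(im,"orange",100)[0]:print(cv2.boundingRect(b),onz("wrist",cv2.minAreaRect(b)[0],.1,s).round(4))
s,im=shot("top")
for b in blobs(im,"blue",20)[0]:print("blue",tocar(onz("top",b[:,0].mean(0),.112)),cv2.contourArea(b))
E
```

```text
t 17.95 tcp [ 0.4399 -0.1387  0.2816] yaw 79.8 tilt [0.01 0.02 0.  ] | before-turn shift [-0.0038  0.0014  0.2096] turn_z units 0.005 after-turn shift [-0.0038  0.0014  0.2096] F [1.  0.2 0.2] w 54.0 0.0
(55, 228, 32, 31) [[ 0.4219 -0.3982]]
(132, 226, 34, 32) [[ 0.4351 -0.3157]]
(596, 48, 31, 23) [[0.3415 0.1487]]
(605, 17, 19, 22) [[0.3147 0.1506]]
blue [[-0.6 85.5]] 415.0
blue [[314.2  67.2]] 24.5
```

View pics/w5.png

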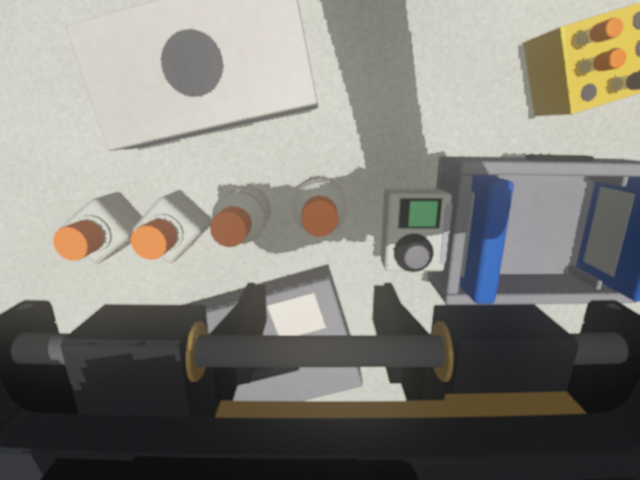

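The wrist picture shows the four caps at (71,244), (149,242), (231,226) and (320,216), with both packs standing in the carrier.

```bash
sed -i 's/"orange":((5,150,120)/"orange":((3,130,60)/' h.py
cat >> h.py <<'E'
def caps(n="wrist",s=None,im=None):
    if im is None:s,im=shot(n)
    out=[]
    for b in blobs(im,"orange",100 if n=="wrist" else 60)[0]:
        p=onz(n,cv2.minAreaRect(b)[0],.1,s)[0];a=np.ptp(onz(n,b[:,0],.1,s),axis=0)*1e3
        if max(a)<60:out.append(p);print(n,p.round(4),"car",tocar(p)[0],"size",a.round(0))
    return out
E
python3 - <<'E'
from h import *
s=r.sense();im=cv2.imread("pics/w5.png")[:,:,::-1]
caps("wrist",s,im);caps("top")
# white body of squares in wrist and top views
h=cv2.cvtColor(np.ascontiguousarray(im),cv2.COLOR_RGB2HSV)
print(h[215,175],h[225,115],h[270,60],h[205,165],h[243,190])
E
```

```text
wrist [ 0.4218 -0.3966] car [ 1.000e-01 -5.213e+02] size [35. 36.]
wrist [ 0.4353 -0.3141] car [  -1.2 -437.8] size [36. 37.]
wrist [ 0.4358 -0.2294] car [ -15.7 -354.3] size [33. 34.]
wrist [ 0.4402 -0.1376] car [ -27.7 -263.2] size [36. 34.]
wrist [0.3414 0.148 ] car [-175.5    0.4] size [17. 31.]
wrist [0.3156 0.1447] car [-200.2   -7.4] size [18. 30.]
top [ 0.4193 -0.396 ] car [  -2.5 -521.2] size [35. 42.]
top [ 0.4319 -0.1401] car [ -35.4 -267.1] size [25. 37.]
top [ 0.432  -0.3194] car [  -3.5 -443.5] size [38. 36.]
[ 33  13 215] [ 27  14 202] [ 30  13 213] [ 30  13 204] [ 27  17 163]
```

```bash
python3 -m handwheel '[[[0,0,0,-0.001,0.0007,0.04,0.054],[0,0,0,0,0,0.045,0.054],[0,0,0,0,0,0.045,0.054],[0,0,0,0,0,0.04,0.054],[0,0,0,0,0,0.03,0.054],[0,0,0,0,0,0.009,0.054],[0,0,0,0,0,0,0.054],[0,0,0,0,0,0,0.03],[0,0,0,0,0,0,0.03],[0,0,0,0,0,0,0.03],[0,0,0,0,0,0,0.03]]]'
python3 -m handwheel '[[[0,0,0,0,0,0,0.03],[0,0,0,0,0,-0.03,0.03],[0,0,0,0,0,-0.05,0.03],[0,0,0,0,0,-0.05,0.03],[0,0,0,0,0,0,0.03],[0,0,0,0,0,0,0.03]]]'
python3 - <<'E'
from h import *
go(*car(-.034,-.034),.205,79.8)
E
```

```text
time_s: 19.2
tcp_pos: [0.442, -0.1387, 0.0739]
ee_rot: [[-0.984, 0.177, 0.003], [0.177, 0.984, -0.0], [-0.003, 0.0, -1.0]]
wrist_force: [-0.0, -0.5, 4.8]
gripper_width: 0.428
gripper_force: 30.0
time_s: 19.8
tcp_pos: [0.4406, -0.1384, 0.2031]
ee_rot: [[-0.984, 0.178, 0.002], [0.178, 0.984, 0.001], [-0.002, 0.002, -1.0]]
wrist_force: [-0.5, 0.0, -2.9]
gripper_width: 0.428
gripper_force: 30.0
t 19.8 tcp [ 0.4406 -0.1384  0.2031] yaw 79.8 tilt [0.09 0.1  0.  ] | before-turn shift [ 0.0071  0.2298 -0.0016] turn_z units -0.006 after-turn shift [ 0.0069  0.2298 -0.0016] F [-0.5  0.  -2.9] w 37.2 30.0
```

```bash
python3 -m handwheel '[[[0,0,0,0.0014,0.046,0,0.03],[0,0,0,0.0014,0.046,0,0.03],[0,0,0,0.0014,0.046,0,0.03],[0,0,0,0.0014,0.046,0,0.03],[0,0,0,0.0014,0.046,0,0.03],[0,0,0,0,0,0,0.03],[0,0,0,0,0,0,0.03]]]' >/dev/null
python3 - <<'E'
from h import *
go(*car(-.034,-.034),.086,79.8)
E
```

```text
t 20.5 tcp [0.4731 0.0894 0.2   ] yaw 79.9 tilt [-0.18 -0.29  0.  ] | before-turn shift [-0.002   0.0003  0.114 ] turn_z units 0.018 after-turn shift [-0.002   0.0003  0.114 ] F [-0.6 -1.4 -0.8] w 37.2 30.0
```

```bash
python3 -m handwheel '[[[0,0,0,-0.001,0,0.03,0.03],[0,0,0,0,0,0.03,0.03],[0,0,0,0,0,0.025,0.03],[0,0,0,0,0,0.02,0.03],[0,0,0,0,0,0.006,0.03],[0,0,0,0,0,0.003,0.03],[0,0,0,0,0,0,0.03],[0,0,0,0,0,0,0.03]]]'
python3 - <<'E'
from h import *
go(*car(-.034,-.034),.086,79.8)
E
```

```text
time_s: 21.3
tcp_pos: [0.4763, 0.0888, 0.0894]
ee_rot: [[-0.984, 0.177, 0.002], [0.177, 0.984, 0.001], [-0.001, 0.001, -1.0]]
wrist_force: [0.4, 0.8, -1.4]
gripper_width: 0.431
gripper_force: 30.0
t 21.3 tcp [0.4763 0.0888 0.0894] yaw 79.8 tilt [0.06 0.09 0.  ] | before-turn shift [ 0.0018 -0.0001  0.0034] turn_z units -0.001 after-turn shift [ 0.0018 -0.0001  0.0034] F [ 0.4  0.8 -1.4] w 37.5 30.0
```

```bash
python3 -m handwheel '[[[0,0,0,0.0018,0,0.0035,0.03],[0,0,0,0,0,0,0.03],[0,0,0,0,0,0,0.03],[0,0,0,0,0,0,0.046],[0,0,0,0,0,0,0.046],[0,0,0,0,0,-0.01,0.047],[0,0,0,0,0,-0.04,0.047],[0,0,0,0,0,-0.045,0.054],[0,0,0,0,0,-0.045,0.054]]]'
python3 -m handwheel '[[[0,0,0,-0.0027,-0.0458,0,0.054],[0,0,0,-0.0027,-0.0458,0,0.054],[0,0,0,-0.0027,-0.0458,0,0.054],[0,0,0,-0.0027,-0.0458,0,0.054],[0,0,0,-0.0027,-0.0458,0,0.054],[0,0,0,-0.0027,-0.0458,0,0.054],[0,0,0,-0.0027,-0.0458,0,0.054],[0,0,0,0,0,0,0.054],[0,0,0,0,0,0,0.054],[0,0,0,0,0,0,0.054]]]' >/dev/null
python3 - <<'E'
from h import *
go(.436,-.230,.073,79.8)
s,im=shot("wrist","w6");caps("wrist",s,im)
cv2.imwrite("pics/w6z.png",cv2.resize(im[140:300,60:360],(780,416),interpolation=cv2.INTER_CUBIC)[:,:,::-1])
E
```

```text
time_s: 22.2
tcp_pos: [0.4735, 0.0888, 0.2272]
ee_rot: [[-0.984, 0.177, -0.0], [0.177, 0.984, -0.0], [0.0, -0.0, -1.0]]
wrist_force: [0.2, 0.7, -0.4]
gripper_width: 0.601
gripper_force: 0.0
t 23.2 tcp [ 0.4357 -0.2292  0.2253] yaw 79.8 tilt [0.01 0.01 0.  ] | before-turn shift [-0.0004 -0.0008  0.1523] turn_z units 0.006 after-turn shift [-0.0004 -0.0008  0.1523] F [ 0.4  0.9 -0.3] w 53.9 0.0
wrist [ 0.4205 -0.3972] car [  -1.1 -522.2] size [36. 37.]
wrist [ 0.4343 -0.3145] car [  -2.1 -438.3] size [35. 35.]
wrist [ 0.4353 -0.2305] car [ -16.  -355.5] size [36. 35.]
```

View pics/w6z.png

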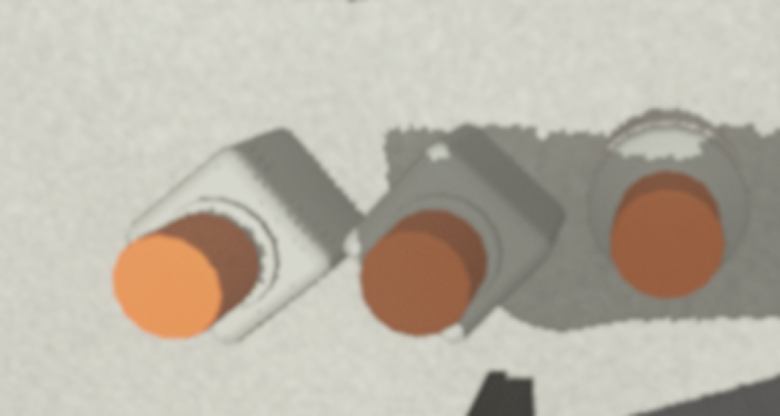

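The crop shows both square bottles turned about 40°: the left one's top corners are (130,231), (233,150), (328,268), and the middle one's are (360,227), (440,149), (552,243).

```bash
python3 - <<'E'
from h import *
s=r.sense()
for q in([(130,231),(233,150),(328,268)],[(360,227),(440,149),(552,243)]):
    w=onz("wrist",np.array(q)/2.6+[60,140]-.3,.058,s);e=np.diff(w,axis=0)
    print(w.round(3).tolist(),np.linalg.norm(e,axis=1).round(3),(np.degrees(np.arctan2(e[:,1],e[:,0]))%90).round(1),"centre",(w[0]+w[2])/2)
E
python3 -m handwheel '[[[0,0,0,-0.0004,-0.0008,0.04,0.054],[0,0,0,0,0,0.04,0.054],[0,0,0,0,0,0.04,0.054],[0,0,0,0,0,0.03,0.054],[0,0,0,0,0,0.002,0.054],[0,0,0,0,0,0,0.054],[0,0,0,0,0,0,0.03],[0,0,0,0,0,0,0.03],[0,0,0,0,0,0,0.03],[0,0,0,0,0,0,0.03]]]'
python3 -m handwheel '[[[0,0,0,0,0,0,0.03],[0,0,0,0,0,-0.03,0.03],[0,0,0,0,0,-0.05,0.03],[0,0,0,0,0,-0.05,0.03],[0,0,0,0,0,0,0.03],[0,0,0,0,0,0,0.03]]]'
python3 - <<'E'
from h import *
go(*car(-.034,.034),.205,79.8)
E
```

```text
[[0.408, -0.431], [0.385, -0.382], [0.435, -0.361]] [0.054 0.054] [24.6 23.6] centre [ 0.42146621 -0.39600533]
[[0.422, -0.344], [0.399, -0.308], [0.44, -0.275]] [0.043 0.053] [32.1 37.8] centre [ 0.43112871 -0.30976179]
time_s: 24.25
tcp_pos: [0.4371, -0.231, 0.0745]
ee_rot: [[-0.984, 0.177, 0.003], [0.177, 0.984, -0.001], [-0.003, -0.0, -1.0]]
wrist_force: [0.1, 0.1, 4.7]
gripper_width: 0.432
gripper_force: 29.9
time_s: 24.85
tcp_pos: [0.4356, -0.2302, 0.2033]
ee_rot: [[-0.984, 0.178, 0.001], [0.178, 0.984, 0.001], [-0.001, 0.001, -1.0]]
wrist_force: [-0.9, 0.8, -2.6]
gripper_width: 0.432
gripper_force: 30.0
t 24.85 tcp [ 0.4356 -0.2302  0.2033] yaw 79.7 tilt [ 0.08  0.06 -0.  ] | before-turn shift [ 0.0186  0.3891 -0.0012] turn_z units -0.008 after-turn shift [ 0.0183  0.3891 -0.0012] F [-0.9  0.8 -2.6] w 37.6 30.0
```

```bash
python3 -m handwheel '[[[0,0,0,0.002,0.0432,0,0.03],[0,0,0,0.002,0.0432,0,0.03],[0,0,0,0.002,0.0432,0,0.03],[0,0,0,0.002,0.0432,0,0.03],[0,0,0,0.002,0.0432,0,0.03],[0,0,0,0.002,0.0432,0,0.03],[0,0,0,0.002,0.0432,0,0.03],[0,0,0,0.002,0.0432,0,0.03],[0,0,0,0.002,0.0432,0,0.03],[0,0,0,0,0,0,0.03],[0,0,0,0,0,0,0.03],[0,0,0,0,0,0,0.03]]]' >/dev/null
python3 - <<'E'
from h import *
go(*car(-.034,.034),.086,79.8)
E
```

```text
t 26.05 tcp [0.4858 0.1541 0.2011] yaw 79.8 tilt [-0.17 -0.21  0.  ] | before-turn shift [-0.0008  0.0023  0.1151] turn_z units -0.007 after-turn shift [-0.0008  0.0023  0.1151] F [-0.1 -0.  -2.8] w 37.1 30.0
```

```bash
python3 -m handwheel '[[[0,0,0,0.0003,0.002,0.03,0.03],[0,0,0,0,0,0.03,0.03],[0,0,0,0,0,0.025,0.03],[0,0,0,0,0,0.02,0.03],[0,0,0,0,0,0.006,0.03],[0,0,0,0,0,0.003,0.03],[0,0,0,0,0,0,0.03],[0,0,0,0,0,0,0.03]]]'
python3 - <<'E'
from h import *
go(*car(-.034,.034),.086,79.8)
E
```

```text
time_s: 26.85
tcp_pos: [0.4879, 0.1574, 0.0901]
ee_rot: [[-0.984, 0.177, 0.002], [0.177, 0.984, 0.001], [-0.002, 0.001, -1.0]]
wrist_force: [-0.5, 0.6, -3.3]
gripper_width: 0.424
gripper_force: 30.0
t 26.85 tcp [0.4879 0.1574 0.0901] yaw 79.8 tilt [0.08 0.09 0.  ] | before-turn shift [ 0.0011 -0.0016  0.0041] turn_z units -0.002 after-turn shift [ 0.0011 -0.0016  0.0041] F [-0.5  0.6 -3.3] w 36.9 30.0
```

```bash
python3 -m handwheel '[[[0,0,0,0.0011,-0.0012,0.004,0.03],[0,0,0,0,0,0,0.03],[0,0,0,0,0,0,0.03],[0,0,0,0,0,0,0.046],[0,0,0,0,0,0,0.046],[0,0,0,0,0,-0.01,0.047],[0,0,0,0,0,-0.04,0.047],[0,0,0,0,0,-0.045,0.054],[0,0,0,0,0,-0.045,0.054]]]'
python3 -m handwheel '[[[0,0,0,-0.0027,-0.0427,0,0.054],[0,0,0,-0.0027,-0.0427,0,0.054],[0,0,0,-0.0027,-0.0427,0,0.054],[0,0,0,-0.0027,-0.0427,0,0.054],[0,0,0,-0.0027,-0.0427,0,0.054],[0,0,0,-0.0027,-0.0427,0,0.054],[0,0,0,-0.0027,-0.0427,0,0.054],[0,0,0,-0.0027,-0.0427,0,0.054],[0,0,0,-0.0027,-0.0427,0,0.054],[0,0,0,-0.0027,-0.0427,0,0.054],[0,0,0,-0.0027,-0.0427,0,0.054]]]' >/dev/null
python3 -m handwheel '[[[0,0,0,0,0,0,0.054],[0,0,0,0,0,0,0.054],[0,0,0,0,0,0,0.054]]]' >/dev/null
python3 - <<'E'
from h import *
go(.433,-.312,.073,79.8)
s,im=shot("wrist","w7");caps("wrist",s,im)
cv2.imwrite("pics/w7z.png",cv2.resize(im[150:300,180:400],(792,540),interpolation=cv2.INTER_CUBIC)[:,:,::-1])
s,im=shot("top","t7");caps("top",s,im)
E
```

```text
time_s: 27.75
tcp_pos: [0.4856, 0.156, 0.2271]
ee_rot: [[-0.984, 0.177, -0.0], [0.177, 0.984, -0.0], [0.0, -0.0, -1.0]]
wrist_force: [2.1, 1.0, -0.7]
gripper_width: 0.601
gripper_force: 0.0
t 29.15 tcp [ 0.4319 -0.3107  0.2253] yaw 79.8 tilt [ 0.01  0.   -0.  ] | before-turn shift [-0.0013 -0.0011  0.1523] turn_z units 0.005 after-turn shift [-0.0013 -0.0011  0.1523] F [ 0.6  0.6 -0.3] w 53.9 0.0
wrist [ 0.5926 -0.2113] car [ 135.4 -308.7] size [24. 12.]
wrist [ 0.4219 -0.3965] car [ 2.000e-01 -5.212e+02] size [34. 34.]
wrist [ 0.4322 -0.3152] car [  -4.1 -439.3] size [39. 35.]
top [0.4729 0.088 ] car [-35.4 -35.3] size [40. 37.]
top [0.4856 0.1553] car [-34.8  33.2] size [37. 37.]
```

View pics/w7z.png

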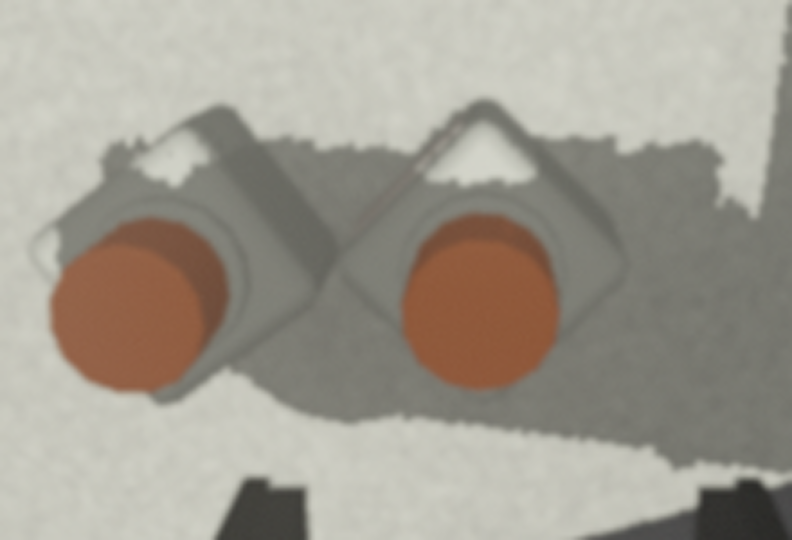

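The crop shows square1 with its cap top at (480,314) and body corners at (342,262), (480,120), (625,258). Square2's corners are (33,248), (195,132), (320,285), (170,402), and its cap is at (128,318).

Run:
```python
from h import *
s=r.sense();f=lambda q:np.array(q)/3.6+[180,150]-.36
for q,c in(([(342,262),(480,120),(625,258)],(480,314)),([(33,248),(195,132),(320,285),(170,402)],(128,318))):
    w=onz("wrist",f(q),.058,s);e=np.diff(w,axis=0)
    print(np.linalg.norm(e,axis=1).round(3),(np.degrees(np.arctan2(e[:,1],e[:,0]))%90).round(1),"centre",((w[0]+w[2])/2).round(4),"cap",onz("wrist",f([c]),.1,s).round(4))
```

```text
[0.053 0.053] [35.5 36.3] centre [ 0.4328 -0.3147] cap [[ 0.435  -0.3152]]
[0.055 0.051 0.055] [23.9 26.7 27.8] centre [ 0.4202 -0.3957] cap [[ 0.4215 -0.3974]]
```

```bash
python3 -m handwheel '[[[0,0,0,-0.0033,-0.0038,0.03,0.054],[0,0,0,0,0,0.04,0.054],[0,0,0,0,0,0.04,0.054],[0,0,0,0,0,0.03,0.054],[0,0,0,0,0,0.012,0.054],[0,0,0,0,0,0,0.054],[0,0,0,0,0,0,0.03],[0,0,0,0,0,0,0.03],[0,0,0,0,0,0,0.03],[0,0,0,0,0,0,0.03]]]'
python3 -m handwheel '[[[0,0,0,0,0,0,0.03],[0,0,0,0,0,-0.03,0.03],[0,0,0,0,0,-0.05,0.03],[0,0,0,0,0,-0.05,0.03],[0,0,-1.2167,0,0,0,0.03],[0,0,-1.2167,0,0,0,0.03],[0,0,-1.2167,0,0,0,0.03],[0,0,-1.2167,0,0,0,0.03],[0,0,-1.2167,0,0,0,0.03],[0,0,-1.2167,0,0,0,0.03],[0,0,0,0,0,0,0.03],[0,0,0,0,0,0,0.03]]]'
python3 - <<'E'
from h import *
go(*car(.034,-.034),.205,123.6)
E
```

```text
time_s: 30.25
tcp_pos: [0.4356, -0.3161, 0.0746]
ee_rot: [[-0.984, 0.177, 0.003], [0.177, 0.984, -0.001], [-0.003, -0.001, -1.0]]
wrist_force: [0.4, 0.6, 3.6]
gripper_width: 0.434
gripper_force: 30.0
time_s: 31.45
tcp_pos: [0.4341, -0.3154, 0.2025]
ee_rot: [[-0.835, -0.551, -0.001], [-0.551, 0.835, 0.001], [0.0, 0.001, -1.0]]
wrist_force: [0.1, 0.1, -1.6]
gripper_width: 0.426
gripper_force: 30.0
t 31.45 tcp [ 0.4341 -0.3154  0.2025] yaw 123.4 tilt [ 0.08 -0.03 -0.  ] | before-turn shift [-0.3058  0.2683 -0.0023] turn_z units -0.029 after-turn shift [-0.3066  0.2674 -0.0023] F [ 0.1  0.1 -1.6] w 37.1 30.0
```

```bash
python3 -m handwheel '[[[0,0,0,-0.034,0.0298,0,0.03],[0,0,0,-0.034,0.0298,0,0.03],[0,0,0,-0.034,0.0298,0,0.03],[0,0,0,-0.034,0.0298,0,0.03],[0,0,0,-0.034,0.0298,0,0.03],[0,0,0,-0.034,0.0298,0,0.03],[0,0,0,-0.034,0.0298,0,0.03],[0,0,0,-0.034,0.0298,0,0.03],[0,0,0,-0.034,0.0298,0,0.03],[0,0,0,0,0,0,0.03],[0,0,0,0,0,0,0.03],[0,0,0,0,0,0,0.03]]]' >/dev/null
python3 - <<'E'
from h import *
go(*car(.034,-.034),.086,123.6)
s,im=shot("wrist","w8")
E
```

```text
t 32.65 tcp [0.5404 0.0765 0.2027] yaw 123.5 tilt [ 0.02 -0.07 -0.  ] | before-turn shift [-0.0013 -0.0002  0.1167] turn_z units -0.014 after-turn shift [-0.0013 -0.0002  0.1167] F [-0.1 -0.1 -2.4] w 37.6 30.0
```

View pics/w8.png

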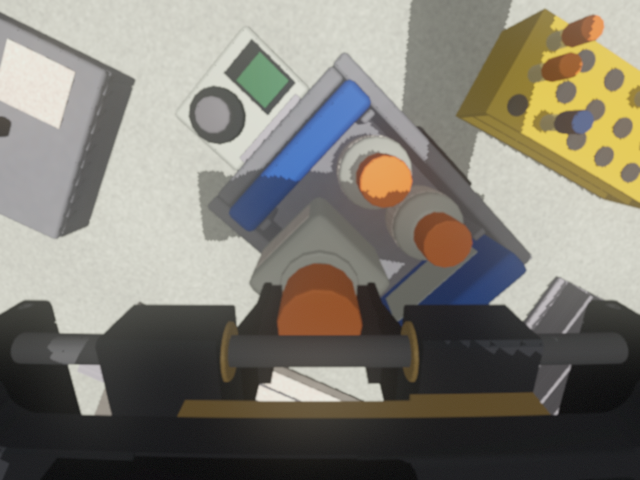

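The square bottle hangs with its sides parallel to the carrier, corner at (320,200); the packs and round bottles stand upright. I'll lower it.

```bash
python3 -m handwheel '[[[0,0,0,-0.0013,0,0.03,0.03],[0,0,0,0,0,0.03,0.03],[0,0,0,0,0,0.025,0.03],[0,0,0,0,0,0.02,0.03],[0,0,0,0,0,0.006,0.03],[0,0,0,0,0,0.003,0.03],[0,0,0,0,0,0,0.03],[0,0,0,0,0,0,0.03]]]'
python3 - <<'E'
from h import *
go(*car(.034,-.034),.0865,123.6)
E
```

```text
time_s: 33.5
tcp_pos: [0.5429, 0.0779, 0.0903]
ee_rot: [[-0.833, -0.553, 0.002], [-0.553, 0.833, 0.001], [-0.002, -0.001, -1.0]]
wrist_force: [-0.5, 0.6, -1.5]
gripper_width: 0.43
gripper_force: 30.0
t 33.5 tcp [0.5429 0.0779 0.0903] yaw 123.6 tilt [-0.04  0.13 -0.  ] | before-turn shift [0.0017 0.0001 0.0038] turn_z units -0.002 after-turn shift [0.0017 0.0001 0.0038] F [-0.5  0.6 -1.5] w 37.4 30.0
```

```bash
python3 -m handwheel '[[[0,0,0,0.0014,0,0.0037,0.03],[0,0,0,0,0,0,0.03],[0,0,0,0,0,0,0.03],[0,0,0,0,0,0,0.046],[0,0,0,0,0,0,0.046],[0,0,0,0,0,-0.01,0.047],[0,0,0,0,0,-0.04,0.047],[0,0,0,0,0,-0.045,0.054],[0,0,0,0,0,-0.045,0.054]]]' | head -2
python3 -m handwheel '[[[0,0,1.2167,0,0,0,0.054],[0,0,1.2167,0,0,0,0.054],[0,0,1.2167,0,0,0,0.054],[0,0,1.2167,0,0,0,0.054],[0,0,1.2167,0,0,0,0.054],[0,0,1.2167,0,0,0,0.054],[0,0,0,0.0032,-0.0443,0,0.054],[0,0,0,0.0032,-0.0443,0,0.054],[0,0,0,0.0032,-0.0443,0,0.054],[0,0,0,0.0032,-0.0443,0,0.054],[0,0,0,0.0032,-0.0443,0,0.054],[0,0,0,0.0032,-0.0443,0,0.054]]]' >/dev/null
python3 -m handwheel '[[[0,0,0,0.0032,-0.0443,0,0.054],[0,0,0,0.0032,-0.0443,0,0.054],[0,0,0,0.0032,-0.0443,0,0.054],[0,0,0,0.0032,-0.0443,0,0.054],[0,0,0,0.0032,-0.0443,0,0.054],[0,0,0,0,0,0,0.054],[0,0,0,0,0,0,0.054],[0,0,0,0,0,0,0.054]]]' >/dev/null
python3 - <<'E'
from h import *
go(.421,-.397,.074,79.8)
s,im=shot("wrist","w9");caps("wrist",s,im)
cv2.imwrite("pics/w9z.png",cv2.resize(im[150:300,210:430],(792,540),interpolation=cv2.INTER_CUBIC)[:,:,::-1])
s,im=shot("top","t9");caps("top",s,im)
E
```

```text
time_s: 34.4
tcp_pos: [0.5405, 0.077, 0.2272]
t 36.4 tcp [ 0.4201 -0.3956  0.2255] yaw 79.8 tilt [ 0.02 -0.    0.  ] | before-turn shift [-0.0012 -0.0012  0.1515] turn_z units 0.006 after-turn shift [-0.0012 -0.0012  0.1515] F [ 0.7  0.6 -0.8] w 54.1 0.0
wrist [ 0.5618 -0.2945] car [ 119.8 -396. ] size [57. 11.]
wrist [ 0.4194 -0.3982] car [  -2.  -523.3] size [38. 35.]
top [0.4729 0.088 ] car [-35.4 -35.3] size [40. 37.]
top [0.485  0.1559] car [-35.5  33.7] size [40. 37.]
top [0.5406 0.0751] car [ 33.6 -36. ] size [41. 37.]
```

View pics/w9z.png

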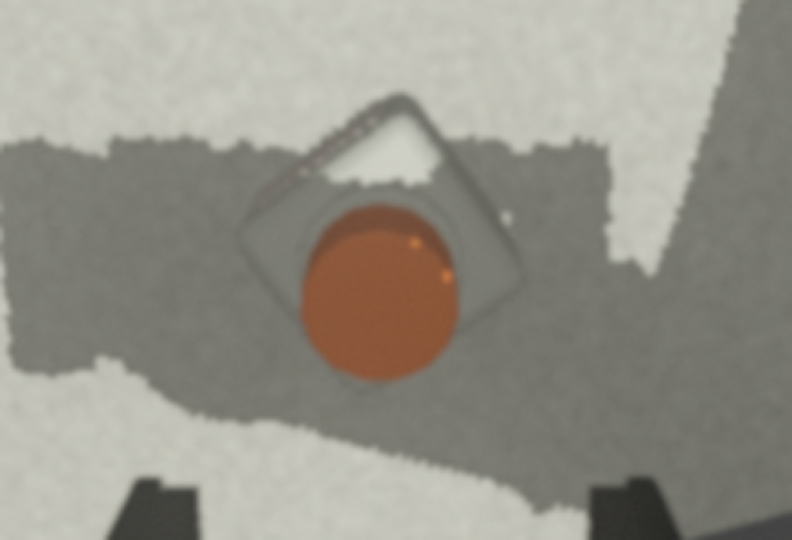

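The crop shows square2's cap at (380,305) and its corners at (238,237), (405,110), (523,280), (362,395).

```bash
python3 - <<'E'
from h import *
s=r.sense();f=lambda q:np.array(q)/3.6+[210,150]-.36
w=onz("wrist",f([(238,237),(405,110),(523,280),(362,395),(238,237)]),.058,s);e=np.diff(w,axis=0)
print((np.degrees(np.arctan2(e[:,1],e[:,0]))%90).round(1),w[:4].mean(0),"cap",onz("wrist",f([(380,304)]),.1,s).round(4))
E
python3 -m handwheel '[[[0,0,0,-0.0012,-0.0016,0.03,0.054],[0,0,0,0,0,0.04,0.054],[0,0,0,0,0,0.04,0.054],[0,0,0,0,0,0.03,0.054],[0,0,0,0,0,0.012,0.054],[0,0,0,0,0,0,0.054],[0,0,0,0,0,0,0.03],[0,0,0,0,0,0,0.03],[0,0,0,0,0,0,0.03],[0,0,0,0,0,0,0.03]]]'
python3 -m handwheel '[[[0,0,0,0,0,0,0.03],[0,0,0,0,0,-0.03,0.03],[0,0,0,0,0,-0.05,0.03],[0,0,0,0,0,-0.05,0.03],[0,0,0,0,0,0,0.03],[0,0,0,0,0,0,0.03]]]'
```

```text
[27.1 24.9 27.  26. ] [ 0.42082237 -0.39779695] cap [[ 0.4212 -0.3979]]
time_s: 37.5
tcp_pos: [0.4219, -0.3988, 0.0751]
ee_rot: [[-0.984, 0.177, 0.003], [0.177, 0.984, -0.002], [-0.003, -0.001, -1.0]]
wrist_force: [0.6, -0.4, 3.5]
gripper_width: 0.431
gripper_force: 30.0
time_s: 38.1
tcp_pos: [0.4208, -0.3978, 0.204]
ee_rot: [[-0.984, 0.178, 0.002], [0.178, 0.984, 0.0], [-0.002, 0.001, -1.0]]
wrist_force: [-0.3, 1.2, -3.5]
gripper_width: 0.431
gripper_force: 30.0
```

```bash
python3 -m handwheel '[[[0,0,1.213,0,0,0,0.03],[0,0,1.213,0,0,0,0.03],[0,0,1.213,0,0,0,0.03],[0,0,1.213,0,0,0,0.03],[0,0,1.213,0,0,0,0.03],[0,0,0,0,0,0,0.03],[0,0,0,0,0,0,0.03]]]' >/dev/null
python3 - <<'E'
from h import *
go(*car(.0345,.034),.205,43.4)
print(r.sense()["joints"])
E
```

```text
t 38.8 tcp [ 0.42   -0.3976  0.2015] yaw 43.5 tilt [-0.04 -0.21 -0.  ] | before-turn shift [ 0.3002  0.4701 -0.0028] turn_z units 0.024 after-turn shift [ 0.3014  0.4693 -0.0028] F [ 0.5  0.7 -1.1] w 37.2 30.0
[-2.74000896e+01  1.85332391e+01 -7.96399318e+00 -3.10619002e-02
 -6.37155913e+01 -1.09039727e+02]
```

```bash
python3 -m handwheel '[[[0,0,0,0.0251,0.0391,0,0.03],[0,0,0,0.0251,0.0391,0,0.03],[0,0,0,0.0251,0.0391,0,0.03],[0,0,0,0.0251,0.0391,0,0.03],[0,0,0,0.0251,0.0391,0,0.03],[0,0,0,0.0251,0.0391,0,0.03],[0,0,0,0.0251,0.0391,0,0.03],[0,0,0,0.0251,0.0391,0,0.03],[0,0,0,0.0251,0.0391,0,0.03],[0,0,0,0.0251,0.0391,0,0.03],[0,0,0,0.0251,0.0391,0,0.03],[0,0,0,0.0251,0.0391,0,0.03]]]' >/dev/null
python3 -m handwheel '[[[0,0,0,0,0,0,0.03],[0,0,0,0,0,0,0.03],[0,0,0,0,0,0,0.03]]]' >/dev/null
python3 - <<'E'
from h import *
go(*car(.0345,.034),.086,43.4)
E
```

```text
t 40.3 tcp [0.5541 0.1424 0.2027] yaw 43.4 tilt [-0.1  -0.03 -0.  ] | before-turn shift [0.0011 0.0011 0.1167] turn_z units 0.007 after-turn shift [0.0011 0.0011 0.1167] F [-0.7 -0.5 -2.4] w 37.3 30.0
```

```bash
python3 -m handwheel '[[[0,0,0,0.001,0.001,0.03,0.03],[0,0,0,0,0,0.03,0.03],[0,0,0,0,0,0.025,0.03],[0,0,0,0,0,0.02,0.03],[0,0,0,0,0,0.006,0.03],[0,0,0,0,0,0.003,0.03],[0,0,0,0,0,0,0.03],[0,0,0,0,0,0,0.03]]]'
python3 - <<'E'
from h import *
go(*car(.0345,.034),.087,43.4)
E
```

```text
time_s: 41.1
tcp_pos: [0.5555, 0.1446, 0.0906]
ee_rot: [[-0.687, 0.726, 0.002], [0.726, 0.687, 0.001], [-0.001, 0.002, -1.0]]
wrist_force: [0.8, 0.1, -1.6]
gripper_width: 0.431
gripper_force: 30.0
t 41.1 tcp [0.5555 0.1446 0.0906] yaw 43.4 tilt [ 0.13  0.05 -0.  ] | before-turn shift [ 0.0005 -0.0017  0.0036] turn_z units 0.002 after-turn shift [ 0.0005 -0.0017  0.0036] F [ 0.8  0.1 -1.6] w 37.5 30.0
```

```bash
python3 -m handwheel '[[[0,0,0,0.0005,-0.0015,0.0036,0.03],[0,0,0,0,0,0,0.03],[0,0,0,0,0,0,0.03],[0,0,0,0,0,0,0.046],[0,0,0,0,0,0,0.046],[0,0,0,0,0,-0.01,0.047],[0,0,0,0,0,-0.04,0.047],[0,0,0,0,0,-0.045,0.05],[0,0,0,0,0,-0.045,0.05],[0,0,0,0,0,-0.045,0.05]]]' | head -2
python3 -m handwheel '[[[0,0,-1.36,0,0,0,0.05],[0,0,-1.36,0,0,0,0.05],[0,0,-1.36,0,0,0,0.05],[0,0,-1.36,0,0,0,0.05],[0,0,-1.36,0,0,0,0.05],[0,0,-1.36,0,0,0,0.05],[0,0,-1.36,0,0,0,0.05],[0,0,-1.36,0,0,0,0.05],[0,0,-1.36,0,0,0,0.05],[0,0,-1.36,0,0,0,0.05],[0,0,-1.36,0,0,0,0.05],[0,0,-1.36,0,0,0,0.05]]]' >/dev/null
python3 -m handwheel '[[[0,0,-1.36,0,0,0,0.05],[0,0,-1.36,0,0,0,0.05],[0,0,-1.36,0,0,0,0.05],[0,0,-1.36,0,0,0,0.05],[0,0,-1.36,0,0,0,0.05],[0,0,-1.36,0,0,0,0.05],[0,0,0,0,0,0,0.05],[0,0,0,0,0,0,0.05]]]'
python3 - <<'E'
from h import *
go(.619,-.29,.26,186.6)
s,im=shot("wrist","w10")
s,im=shot("top","t10");caps("top",s,im)
g=cv2.cvtColor(im,cv2.COLOR_RGB2GRAY)
m=((g<40).astype(np.uint8)*255)[150:230,370:480];c=max(cv2.findContours(m,0,2)[0],key=cv2.contourArea)+[370,150]
print("handle",cv2.minAreaRect(onz("top",c[:,0],.089).astype(np.float32)))
E
```

```text
time_s: 42.1
tcp_pos: [0.5529, 0.1436, 0.2733]
time_s: 44.1
tcp_pos: [0.5532, 0.1438, 0.2711]
ee_rot: [[0.176, -0.984, 0.0], [-0.984, -0.176, 0.0], [-0.0, -0.0, -1.0]]
wrist_force: [-0.1, 1.1, 0.4]
gripper_width: 0.572
gripper_force: 0.0
t 44.1 tcp [0.5532 0.1438 0.2711] yaw -169.9 tilt [-0.  0.  0.] | before-turn shift [0.4386 0.0115 0.011 ] turn_z units 0.587 after-turn shift [ 0.4385 -0.0155  0.011 ] F [-0.1  1.1  0.4] w 49.8 0.0
top [0.4729 0.088 ] car [-35.4 -35.3] size [40. 37.]
top [0.4856 0.1553] car [-34.8  33.2] size [38. 37.]
top [0.5406 0.0751] car [ 33.6 -36. ] size [41. 37.]
handle ((0.6170042157173157, -0.246827632188797), (0.019472338259220123, 0.11331018060445786), 6.558330535888672)
```

View pics/w10.png

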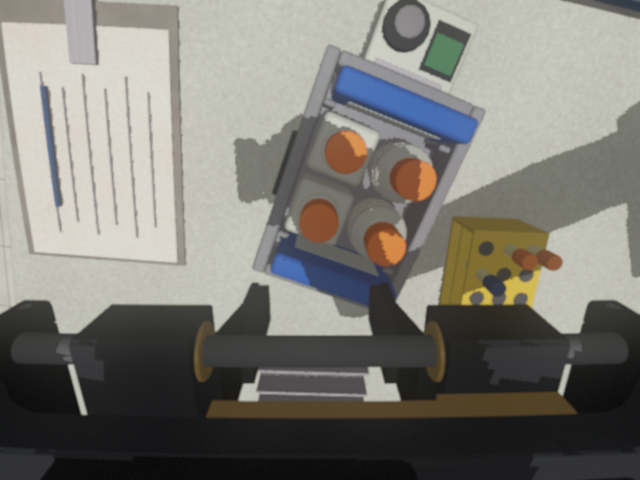

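All four bottles and both packs stand upright in the carrier. That was one picture over the limit of 14, so from here I'll measure by numbers only. Next is the lid.

```bash
python3 -m handwheel '[[[0,0,0.587,0,0,0,0.05],[0,0,0,0.0448,-0.0015,0,0.05],[0,0,0,0.0448,-0.0015,0,0.05],[0,0,0,0.0448,-0.0015,0,0.05],[0,0,0,0.0448,-0.0015,0,0.05],[0,0,0,0.0448,-0.0015,0,0.05],[0,0,0,0.0448,-0.0015,0,0.05],[0,0,0,0.0448,-0.0015,0,0.05],[0,0,0,0.0448,-0.0015,0,0.05],[0,0,0,0.0448,-0.0015,0,0.05],[0,0,0,0.0448,-0.0015,0,0.05]]]' >/dev/null
python3 -m handwheel '[[[0,0,0,0,0,0,0.05],[0,0,0,0,0,0,0.05],[0,0,0,0,0,0,0.05]]]' >/dev/null
python3 - <<'E'
from h import *
go(.619,-.2455,.064,186.6)
s,im=shot("wrist","w11");np.save("pics/w11.npy",im)
u=np.array([-.115,.993]);c=np.array([.619,-.2455])
for k in(-.055,0,.055):print(k,proj("wrist",[*(c+u*k),.089],s).round(0))
g=cv2.cvtColor(im,cv2.COLOR_RGB2GRAY)
for t in(35,50,65):
    m=(g[:300]<t).astype(np.uint8)*255
    for q in cv2.findContours(m,0,2)[0]:
        if cv2.contourArea(q)>300:print(t,cv2.boundingRect(q),cv2.minAreaRect(onz("wrist",q[:,0],.089,s).astype(np.float32)))
E
```

```text
t 45.6 tcp [ 0.621  -0.2986  0.2707] yaw -173.2 tilt [ 0.01  0.02 -0.  ] | before-turn shift [-0.0529 -0.0044  0.2068] turn_z units 0.027 after-turn shift [-0.0529 -0.0042  0.2068] F [ 0.5 -0.2 -0.3] w 49.9 0.0
-0.055 [[315. 215.]]
0 [[315. 266.]]
0.055 [[315. 314.]]
50 (306, 205, 14, 95) ((0.6232843995094299, -0.2586933374404907), (0.013140647672116756, 0.10223037749528885), 6.76558780670166)
65 (305, 204, 16, 96) ((0.6232361793518066, -0.25920286774635315), (0.014951985329389572, 0.10322999954223633), 6.776184558868408)
```

```bash
cat >> h.py <<'E'
def scan(n,s,im,c,yaw,axis,off,lo,hi,z,N=4):
    "largest grey steps along a line in an object frame; returns mm"
    a=np.radians(yaw);Rm=np.array([[np.cos(a),-np.sin(a)],[np.sin(a),np.cos(a)]])
    t=np.arange(lo,hi,.0005);L=np.c_[t,t*0+off] if axis==0 else np.c_[t*0+off,t]
    p=proj(n,np.c_[c+L@Rm.T,t*0+z],s).astype(np.float32)
    g=cv2.GaussianBlur(cv2.cvtColor(im,cv2.COLOR_RGB2GRAY),(3,3),.6)
    v=cv2.remap(g,p[None,:,0],p[None,:,1],cv2.INTER_LINEAR)[0].astype(float)
    d=v[6:]-v[:-6];o=[]
    for i in np.argsort(-abs(d)):
        if all(abs(t[i+3]-q[0]/1e3)>.005 for q in o):o.append((round(t[i+3]*1e3,1),int(d[i])))
        if len(o)==N:break
    return sorted(o)
E
python3 - <<'E'
from h import *
s=r.sense();W=np.load("pics/w11.npy");T=cv2.imread("pics/t10.png")[:,:,::-1].copy()
c=np.array([.619,-.2475])
for off in(-.05,-.03,.03,.05):print("W y",off,scan("wrist",s,W,c,6.7,1,off,-.14,-.09,.053,2),"T y",scan("top",None,T,c,6.7,1,off,-.14,-.09,.053,2),scan("top",None,T,c,6.7,1,off,.09,.14,.053,2))
for off in(-.09,-.08,-.07,-.06):print("W x",off,scan("wrist",s,W,c,6.7,0,off,-.1,-.06,.053,2),scan("wrist",s,W,c,6.7,0,off,.06,.1,.053,2),"T x",scan("top",None,T,c,6.7,0,off,-.1,-.06,.053,2),scan("top",None,T,c,6.7,0,off,.06,.1,.053,2))
E
```

```text
W y -0.05 [(np.float64(-125.0), -58), (np.float64(-117.0), -15)] T y [(np.float64(-126.5), -4), (np.float64(-121.5), -18)] [(np.float64(92.0), -37), (np.float64(123.0), 46)]
W y -0.03 [(np.float64(-125.0), -55), (np.float64(-117.0), -7)] T y [(np.float64(-121.5), -18), (np.float64(-116.5), -5)] [(np.float64(92.0), -31), (np.float64(121.5), 45)]
W y 0.03 [(np.float64(-127.0), 3), (np.float64(-122.0), -30)] T y [(np.float64(-127.0), -4), (np.float64(-121.5), -18)] [(np.float64(114.0), -33), (np.float64(122.0), 57)]
W y 0.05 [(np.float64(-124.5), -55), (np.float64(-119.5), -6)] T y [(np.float64(-122.0), -20), (np.float64(-117.0), -3)] [(np.float64(114.5), -31), (np.float64(122.0), 58)]
W x -0.09 [(np.float64(-78.0), -76), (np.float64(-61.5), 40)] [(np.float64(87.0), 64), (np.float64(97.5), -4)] T x [(np.float64(-88.5), -40), (np.float64(-80.5), 22)] [(np.float64(79.0), 3), (np.float64(84.5), 20)]
W x -0.08 [(np.float64(-78.5), -80), (np.float64(-61.5), 44)] [(np.float64(86.0), 64), (np.float64(93.5), -4)] T x [(np.float64(-87.5), -51), (np.float64(-79.5), 23)] [(np.float64(80.0), 4), (np.float64(85.5), 20)]
W x -0.07 [(np.float64(-79.0), -77), (np.float64(-62.0), 42)] [(np.float64(87.0), 60), (np.float64(97.0), -5)] T x [(np.float64(-87.0), -44), (np.float64(-79.0), 26)] [(np.float64(66.5), -2), (np.float64(83.5), 27)]
W x -0.06 [(np.float64(-95.0), -3), (np.float64(-78.5), -74)] [(np.float64(85.0), 79), (np.float64(98.5), -4)] T x [(np.float64(-88.5), -43), (np.float64(-80.0), 24)] [(np.float64(64.5), -2), (np.float64(84.0), 25)]
```

```bash
python3 -m handwheel '[[[0,0,0,-0.0234,-0.0035,0,0.05],[0,0,0,-0.0234,-0.0035,0,0.05],[0,0,0,0,0,0.04,0.05],[0,0,0,0,0,0.04,0.05],[0,0,0,0,0,0.03,0.05],[0,0,0,0,0,0,0.05],[0,0,0,0,0,0,0.05]]]' >/dev/null
python3 - <<'E'
from h import *
go(.6224,-.2513,.064,186.75)
s,im=shot("top")
c=np.array([.619,-.2475])
print([scan("top",None,im,c,6.7,1,o,.09,.14,.053,2) for o in(.03,.05)],[scan("top",None,im,c,6.7,1,o,-.14,-.09,.053,2) for o in(.03,.05)])
E
```

```text
t 46.35 tcp [ 0.6232 -0.2513  0.162 ] yaw -173.1 tilt [-0.04 -0.07 -0.  ] | before-turn shift [-0.0002  0.0008  0.098 ] turn_z units 0.021 after-turn shift [-0.0002  0.0008  0.098 ] F [ 1.1 -0.7  1.2] w 50.2 0.0
[[(np.float64(121.0), -2), (np.float64(130.0), -2)], [(np.float64(102.5), -2), (np.float64(121.0), -2)]] [[(np.float64(-121.5), -16), (np.float64(-97.5), -30)], [(np.float64(-133.5), -20), (np.float64(-128.5), -32)]]
```

```bash
python3 -m handwheel '[[[0,0,0,0,0.0008,0.03,0.05],[0,0,0,0,0,0.03,0.05],[0,0,0,0,0,0.025,0.05],[0,0,0,0,0,0.012,0.05],[0,0,0,0,0,0,0.05],[0,0,0,0,0,0,0.01],[0,0,0,0,0,0,0.01],[0,0,0,0,0,0,0.01],[0,0,0,0,0,0,0.01],[0,0,0,0,0,0,0.01],[0,0,0,0,0,0,0.01]]]'
python3 -m handwheel '[[[0,0,0,0,0,-0.02,0.01],[0,0,0,0,0,-0.03,0.01],[0,0,0,0,0,-0.045,0.01],[0,0,0,0,0,-0.045,0.01],[0,0,0,0,0,-0.02,0.01],[0,0,0,0,0,0,0.01],[0,0,0,0,0,0,0.01]]]'
python3 - <<'E'
from h import *
go(*C,.22,169.8)
E
```

```text
time_s: 47.5
tcp_pos: [0.622, -0.2521, 0.0642]
ee_rot: [[0.118, -0.993, 0.001], [-0.993, -0.118, -0.0], [0.0, -0.001, -1.0]]
wrist_force: [0.3, 0.7, 1.9]
gripper_width: 0.182
gripper_force: 30.0
time_s: 48.2
tcp_pos: [0.6203, -0.2512, 0.2211]
ee_rot: [[0.117, -0.993, -0.004], [-0.993, -0.117, 0.003], [-0.003, 0.004, -1.0]]
wrist_force: [-0.3, 1.0, -5.9]
gripper_width: 0.18
gripper_force: 30.0
t 48.2 tcp [ 0.6203 -0.2512  0.2211] yaw -173.3 tilt [ 0.21  0.17 -0.  ] | before-turn shift [-0.3776  0.0625  0.0025] turn_z units 2.822 after-turn shift [-0.3431  0.1697  0.0025] F [-0.3  1.  -5.9] w 15.6 30.0
```

```bash
python3 -m handwheel '[[[0,0,0.94,0,0,0,0.01],[0,0,0.94,0,0,0,0.01],[0,0,0.94,0,0,0,0.01],[0,0,0,-0.0343,0.017,0,0.01],[0,0,0,-0.0343,0.017,0,0.01],[0,0,0,-0.0343,0.017,0,0.01],[0,0,0,-0.0343,0.017,0,0.01],[0,0,0,-0.0343,0.017,0,0.01],[0,0,0,-0.0343,0.017,0,0.01],[0,0,0,-0.0343,0.017,0,0.01],[0,0,0,-0.0343,0.017,0,0.01]]]' >/dev/null
python3 -m handwheel '[[[0,0,0,-0.0343,0.017,0,0.01],[0,0,0,-0.0343,0.017,0,0.01],[0,0,0,0,0,0,0.01],[0,0,0,0,0,0,0.01],[0,0,0,0,0,0,0.01],[0,0,0,0,0,0,0.01]]]' >/dev/null
python3 - <<'E'
from h import *
go(*C,.141,169.8)
s,im=shot("wrist","w12");np.save("pics/w12.npy",im)
# lid top-edge (z of lid top = tcp - .011) in the hand view
z=s["tcp_pos"][2]-.011;p=np.array(s["tcp_pos"][:2])
for off in(-.06,-.04,.04,.06):print("y",off,scan("wrist",s,im,p,-10.2,1,off,-.15,-.07,z,3),scan("wrist",s,im,p,-10.2,1,off,.07,.14,z,2))
for off in(-.11,-.1,-.08,-.06):print("x",off,scan("wrist",s,im,p,-10.2,0,off,-.1,-.06,z,2),scan("wrist",s,im,p,-10.2,0,off,.06,.1,z,2))
E
```

```text
t 49.9 tcp [0.5145 0.1145 0.2227] yaw 169.8 tilt [ 0.1  -0.08 -0.  ] | before-turn shift [-0.002   0.0007  0.0817] turn_z units -0.006 after-turn shift [-0.002   0.0007  0.0817] F [-0.2  0.5 -4.7] w 16.1 30.0
y -0.06 [(np.float64(-136.5), 196), (np.float64(-122.0), 5), (np.float64(-115.5), -63)] [(np.float64(86.0), -40), (np.float64(138.0), -11)]
y -0.04 [(np.float64(-138.0), 194), (np.float64(-128.5), -6), (np.float64(-115.5), -58)] [(np.float64(86.0), -39), (np.float64(120.0), -12)]
y 0.04 [(np.float64(-136.5), 196), (np.float64(-130.5), 5), (np.float64(-115.5), -53)] [(np.float64(72.5), 34), (np.float64(86.0), -39)]
y 0.06 [(np.float64(-136.5), 200), (np.float64(-123.5), 9), (np.float64(-115.5), -57)] [(np.float64(72.5), 35), (np.float64(85.5), -39)]
x -0.11 [(np.float64(-89.0), -4), (np.float64(-82.0), -51)] [(np.float64(81.0), 52), (np.float64(93.5), 5)]
x -0.1 [(np.float64(-98.5), 38), (np.float64(-82.0), -49)] [(np.float64(81.0), 55), (np.float64(96.5), 4)]
x -0.08 [(np.float64(-95.0), -3), (np.float64(-81.0), 26)] [(np.float64(81.0), 55), (np.float64(87.5), -8)]
x -0.06 [(np.float64(-88.0), -6), (np.float64(-81.0), 29)] [(np.float64(81.0), 55), (np.float64(89.0), -5)]
```

```bash
python3 -m handwheel '[[[0,0,0,0,0.0005,0.02,0.01],[0,0,0,0,0,0.02,0.01],[0,0,0,0,0,0.018,0.01],[0,0,0,0,0,0.01,0.01],[0,0,0,0,0,0.006,0.01],[0,0,0,0,0,0,0.01],[0,0,0,0,0,0,0.01],[0,0,0,0,0,0,0.01]]]'
python3 - <<'E'
from h import *
go(*C,.141,169.8)
s,im=shot("wrist","w13")
z=s["tcp_pos"][2]-.011;p=np.array(s["tcp_pos"][:2]);s2,T=shot("top")
for off in(-.06,-.03,.03,.06):print("lid y",scan("wrist",s,im,C,-10.2,1,off,-.15,-.09,z,3))
for off in(-.11,-.1,-.09):print("lid x",scan("wrist",s,im,C,-10.2,0,off,-.1,-.06,z,3),scan("wrist",s,im,C,-10.2,0,off,.06,.1,z,3))
E
```

```text
time_s: 50.75
tcp_pos: [0.515, 0.1159, 0.1507]
ee_rot: [[-0.176, -0.984, 0.002], [-0.984, 0.176, 0.001], [-0.001, -0.002, -1.0]]
wrist_force: [0.3, 0.6, -5.0]
gripper_width: 0.18
gripper_force: 30.0
t 50.75 tcp [0.515  0.1159 0.1507] yaw 169.9 tilt [-0.1   0.07 -0.  ] | before-turn shift [-0.0004  0.0011  0.0097] turn_z units 0.01 after-turn shift [-0.0004  0.0011  0.0097] F [ 0.3  0.6 -5. ] w 15.7 30.0
lid y [(np.float64(-138.5), 197), (np.float64(-132.0), 6), (np.float64(-116.0), -60)]
lid y [(np.float64(-138.0), 179), (np.float64(-127.0), 6), (np.float64(-115.0), -49)]
lid y [(np.float64(-136.0), 115), (np.float64(-131.0), 44), (np.float64(-116.0), -61)]
lid y [(np.float64(-136.5), 195), (np.float64(-128.0), -5), (np.float64(-115.5), -64)]
lid x [(np.float64(-93.0), 7), (np.float64(-86.0), 4), (np.float64(-80.5), -62)] [(np.float64(82.5), 49), (np.float64(87.5), 9), (np.float64(93.5), -6)]
lid x [(np.float64(-98.5), 2), (np.float64(-90.0), 3), (np.float64(-80.5), -50)] [(np.float64(82.5), 54), (np.float64(89.0), -2), (np.float64(98.5), -5)]
lid x [(np.float64(-98.5), 3), (np.float64(-86.5), 3), (np.float64(-80.5), -52)] [(np.float64(67.0), 1), (np.float64(82.5), 53), (np.float64(91.5), 5)]
```

```bash
python3 -m handwheel '[[[0,0,0,0.0015,0.0009,0.003,0.01],[0,0,0,0,0,0.003,0.01],[0,0,0,0,0,0.002,0.01],[0,0,0,0,0,0,0.01],[0,0,0,0,0,0,0.01]]]'
python3 - <<'E'
from h import *
go(*C,.141,169.8)
E
```

```text
time_s: 51.35
tcp_pos: [0.5133, 0.1144, 0.1419]
ee_rot: [[-0.176, -0.984, 0.0], [-0.984, 0.176, 0.0], [-0.0, -0.0, -1.0]]
wrist_force: [-0.1, -0.6, -4.3]
gripper_width: 0.175
gripper_force: 30.0
t 51.35 tcp [0.5133 0.1144 0.1419] yaw 169.9 tilt [-0.02  0.01 -0.  ] | before-turn shift [-0.0022 -0.0003  0.0009] turn_z units 0.009 after-turn shift [-0.0022 -0.0003  0.0009] F [-0.1 -0.6 -4.3] w 15.2 30.0
```

```bash
python3 -m handwheel '[[[0,0,0,0,0,0.0015,0.01],[0,0,0,0,0,0.001,0.01],[0,0,0,0,0,0,0.01],[0,0,0,0,0,0,0.01]]]'
python3 - <<'E'
from h import *
go(*C,.141,169.8)
s,im=shot("wrist","w14");np.save("pics/w14.npy",im)
for off in(-.06,-.03,.06):print("lid y",scan("wrist",s,im,C,-10.2,1,off,-.15,-.09,.13,3))
for off in(-.11,-.1,-.09):print("lid x",scan("wrist",s,im,C,-10.2,0,off,-.1,-.06,.13,2),scan("wrist",s,im,C,-10.2,0,off,.06,.1,.13,2))
E
```

```text
time_s: 51.75
tcp_pos: [0.5134, 0.1144, 0.1413]
ee_rot: [[-0.175, -0.984, 0.001], [-0.984, 0.175, 0.0], [-0.0, -0.001, -1.0]]
wrist_force: [-5.0, -0.3, 7.8]
gripper_width: 0.18
gripper_force: 30.0
t 51.75 tcp [0.5134 0.1144 0.1413] yaw 169.9 tilt [-0.08  0.02  0.  ] | before-turn shift [-0.0021 -0.0002  0.0003] turn_z units 0.016 after-turn shift [-0.0021 -0.0002  0.0003] F [-5.  -0.3  7.8] w 15.7 30.0
lid y [(np.float64(-140.5), 204), (np.float64(-125.0), 8), (np.float64(-117.5), -59)]
lid y [(np.float64(-138.0), 197), (np.float64(-129.5), 11), (np.float64(-117.5), -53)]
lid y [(np.float64(-139.0), 205), (np.float64(-130.5), -9), (np.float64(-117.0), -57)]
lid x [(np.float64(-88.5), 10), (np.float64(-81.5), -50)] [(np.float64(81.5), 52), (np.float64(87.0), 4)]
lid x [(np.float64(-93.5), 4), (np.float64(-81.5), -51)] [(np.float64(81.5), 54), (np.float64(87.0), 7)]
lid x [(np.float64(-87.0), -5), (np.float64(-81.5), -59)] [(np.float64(81.0), 47), (np.float64(86.0), 6)]
```

```bash
python3 -m handwheel '[[[0,0,0,0,0,0,0.03],[0,0,0,0,0,0,0.045],[0,0,0,0,0,0,0.045],[0,0,0,0,0,0,0.045],[0,0,0,0,0,-0.02,0.045],[0,0,0,0,0,-0.04,0.045],[0,0,0,0,0,-0.045,0.03],[0,0,0,0,0,-0.02,0],[0,0,0,0,0,0,0],[0,0,0,0,0,0,0]]]'
python3 - <<'E'
from h import *
go(.504,-.0425,.10,169.8)
s,im=shot("wrist","w15");np.save("pics/w15.npy",im)
for off in(-.06,-.03,.06):print("lid y",scan("wrist",s,im,C,-10.2,1,off,-.15,-.09,.13,3))
for off in(-.11,-.1,-.09):print("lid x",scan("wrist",s,im,C,-10.2,0,off,-.1,-.06,.13,2),scan("wrist",s,im,C,-10.2,0,off,.06,.1,.13,2))
q=proj("wrist",[.504,-.0425,.084],s)[0];print("btn px",q)
g=cv2.cvtColor(im,cv2.COLOR_RGB2GRAY);x0,y0=int(q[0])-50,max(0,int(q[1])-50)
k=cv2.HoughCircles(cv2.medianBlur(g[y0:y0+100,x0:x0+100],3),cv2.HOUGH_GRADIENT,1,10,param1=80,param2=14,minRadius=8,maxRadius=30)
if k is not None:
    for a in k[0][:4]:print(a,onz("wrist",[a[:2]+[x0,y0]],.084,s).round(4))
E
```

```text
time_s: 52.8
tcp_pos: [0.5128, 0.1144, 0.2639]
ee_rot: [[-0.176, -0.984, -0.0], [-0.984, 0.176, 0.0], [-0.0, 0.001, -1.0]]
wrist_force: [0.1, -0.2, -0.5]
gripper_width: 0.239
gripper_force: 0.0
t 52.8 tcp [0.5128 0.1144 0.2639] yaw 169.8 tilt [ 0.03  0.02 -0.  ] | before-turn shift [ 0.156  -0.0191  0.1638] turn_z units 0.006 after-turn shift [ 0.156  -0.0192  0.1638] F [ 0.1 -0.2 -0.5] w 20.8 0.0
lid y [(np.float64(-144.0), 4), (np.float64(-130.5), 6), (np.float64(-117.5), -54)]
lid y [(np.float64(-127.5), -21), (np.float64(-122.0), 118), (np.float64(-117.0), -62)]
lid y [(np.float64(-143.5), -4), (np.float64(-124.5), -5), (np.float64(-117.0), -51)]
lid x [(np.float64(-94.5), -5), (np.float64(-81.5), -42)] [(np.float64(81.5), 47), (np.float64(86.5), -7)]
lid x [(np.float64(-97.0), 3), (np.float64(-81.5), -47)] [(np.float64(81.5), 50), (np.float64(88.5), -3)]
lid x [(np.float64(-94.0), 6), (np.float64(-81.5), -46)] [(np.float64(81.5), 48), (np.float64(88.5), 5)]
btn px [297.38310058  42.43851825]
[53.5 45.5 28.2] [[ 0.5018 -0.0396]]
[43.5 46.5 28.3] [[ 0.5105 -0.0404]]
[45.5 36.5 16.7] [[ 0.5073 -0.0479]]
```

```bash
python3 -m handwheel '[[[0,0,0,0.041,-0.0038,0,0],[0,0,0,0.041,-0.0038,0,0],[0,0,0,0.041,-0.0038,0,0],[0,0,0,0.041,-0.0038,0.02,0],[0,0,0,0.041,-0.0038,0.02,0],[0,0,0,0,0,0.02,0],[0,0,0,0,0,0,0],[0,0,0,0,0,0,0],[0,0,0,0,0,0,0]]]' >/dev/null
python3 - <<'E'
from h import *
go(.504,-.0425,.10,169.8)
s,im=shot("wrist","w16");np.save("pics/w16.npy",im)
q=proj("wrist",[.504,-.0425,.084],s)[0];print("btn px",q)
g=cv2.cvtColor(im,cv2.COLOR_RGB2GRAY);x0,y0=int(q[0])-60,max(0,int(q[1])-60)
for p2 in(25,18):
  k=cv2.HoughCircles(cv2.medianBlur(g[y0:y0+120,x0:x0+120],3),cv2.HOUGH_GRADIENT,1,6,param1=80,param2=p2,minRadius=12,maxRadius=40)
  if k is not None:
    for a in k[0][:4]:print(a,onz("wrist",[a[:2]+[x0,y0]],.084,s).round(4))
print(g[int(q[1])-40:int(q[1])+41:5,int(q[0])-40:int(q[0])+41:5])
E
```

```text
t 53.75 tcp [ 0.4964 -0.0902  0.2049] yaw 169.9 tilt [-0.06 -0.    0.  ] | before-turn shift [-0.0483  0.001   0.1049] turn_z units 0.022 after-turn shift [-0.0483  0.0011  0.1049] F [-0.5 -0.6  0.4] w 0.5 0.0
btn px [320.43151012 286.86973796]
[58.5 53.5 23.6] [[ 0.5044 -0.0497]]
[58.5 53.5 23.6] [[ 0.5044 -0.0497]]
[59.5 60.5 29.3] [[ 0.5047 -0.043 ]]
[[197 120 116 112 111 111 110 109 109 109 109 110 109 108 109 109 110]
 [197 174 114 125 124 124 124 123 122 122 123 123 122 123 123 123 123]
 [198 190 116 125 124 124 118 100  94 115 123 122 123 122 123 123 123]
 [200 195 137 125 123  71  53  53  50  48  55 116 122 122  53  54  53]
 [193 197 173 124  64  55  53  50  50  47  48  47 120 121  46  48  49]
 [198 195 149 109  55  53  65  70  68  63  46  45  80 121  53  76  74]
 [198 198 141  85  54  66  81  83  82  79  65  44  54 121  70 111 111]
 [131 154 116  66  52  73  80  80  80  79  75  43  44 121  73 109 109]
 [118 120 113  86  49  46  49  47  54  44  40  40  55 118  76 107 108]
 [ 84  83  86 115  48  44  46  43  50  41  38  37  96 117  82 108 107]
 [ 79  78  81 121  60  42  44  42  50  40  36  35 111 114  82 105 106]
 [ 77  76  79 121  47  40  41  40  40  36  36  34  94 115  62  75  76]
 [ 53  50  49  53  43  38  41  37  62  37  33  30  36  44  37  35  37]
 [ 48  47  45  44  43  38  37  36  55  33  34  30  36  35  35  35  35]
 [ 47  45  45  39  38  34  37  33  48  34  32  29  35  33  33  34  34]
 [ 43  44  40  39  48  32  36  33  42  33  33  35  33  33  31  33  33]
 [ 42  41  38  37  70  40  33  31  41  32  31  61  42  33  30  30  31]]
```

```bash
python3 -m handwheel '[[[0,0,0,-0.024,0.0005,0,0],[0,0,0,-0.024,0.0005,0,0],[0,0,0,0,0,0.03,0],[0,0,0,0,0,0.03,0],[0,0,0,0,0,0.03,0],[0,0,0,0,0,0.012,0],[0,0,0,0,0,0,0],[0,0,0,0,0,0,0],[0,0,0,0,0,0,0]]]'
python3 - <<'E'
from h import *
go(.504,-.0425,.084,169.8)
E
```

```text
time_s: 54.7
tcp_pos: [0.5044, -0.0429, 0.1038]
ee_rot: [[-0.175, -0.985, 0.003], [-0.985, 0.175, 0.0], [-0.001, -0.003, -1.0]]
wrist_force: [-0.0, -0.4, -0.2]
gripper_width: 0.007
gripper_force: 0.0
t 54.7 tcp [ 0.5044 -0.0429  0.1038] yaw 169.9 tilt [-0.17  0.06 -0.  ] | before-turn shift [-0.0003  0.0005  0.0197] turn_z units 0.017 after-turn shift [-0.0003  0.0005  0.0197] F [-0.  -0.4 -0.2] w 0.6 0.0
```

```bash
f(){ grep -E 'tcp|force: \['; }
python3 -m handwheel '[[[0,0,0,0,0,0.008,0],[0,0,0,0,0,0.006,0],[0,0,0,0,0,0,0],[0,0,0,0,0,0,0],[0,0,0,0,0,0,0]]]'|f
python3 -m handwheel '[[[0,0,0,0,0,0.002,0],[0,0,0,0,0,0,0],[0,0,0,0,0,0,0]]]'|f
python3 -m handwheel '[[[0,0,0,0,0,0.002,0],[0,0,0,0,0,0,0],[0,0,0,0,0,0,0]]]'|f
python3 -m handwheel '[[[0,0,0,0,0,0.002,0],[0,0,0,0,0,0,0],[0,0,0,0,0,0,0]]]'|f
```

```text
tcp_pos: [0.5033, -0.0434, 0.0883]
wrist_force: [0.1, 0.2, -0.3]
tcp_pos: [0.5032, -0.0434, 0.0862]
wrist_force: [0.4, -0.5, 0.4]
tcp_pos: [0.5034, -0.0433, 0.0844]
wrist_force: [0.3, 1.0, 1.9]
tcp_pos: [0.5035, -0.0434, 0.0824]
wrist_force: [-0.0, -0.5, 2.0]
```

```bash
f(){ grep -E 'tcp|force: \['; }
python3 -m handwheel '[[[0,0,0,0,0,0.002,0],[0,0,0,0,0,0,0],[0,0,0,0,0,0,0]]]'|f
python3 -m handwheel '[[[0,0,0,0,0,0.0015,0],[0,0,0,0,0,0,0],[0,0,0,0,0,0,0]]]'|f
python3 -m handwheel '[[[0,0,0,0,0,0.001,0],[0,0,0,0,0,0,0],[0,0,0,0,0,0,0]]]'|f
```

```text
tcp_pos: [0.5034, -0.0433, 0.0804]
wrist_force: [0.5, 0.4, 3.8]
tcp_pos: [0.5034, -0.0433, 0.0789]
wrist_force: [0.3, 0.2, 4.8]
tcp_pos: [0.5035, -0.0433, 0.0784]
wrist_force: [-1.3, 0.1, 8.4]
```

```bash
f(){ grep -E 'time|tcp|force: \['; }; Z='x'
python3 -m handwheel '[[[0,0,0,0,0,0.0005,0],[0,0,0,0,0,0,0],[0,0,0,0,0,0,0],[0,0,0,0,0,0,0],[0,0,0,0,0,0,0],[0,0,0,0,0,0,0],[0,0,0,0,0,0,0],[0,0,0,0,0,0,0],[0,0,0,0,0,0,0],[0,0,0,0,0,0,0],[0,0,0,0,0,0,0],[0,0,0,0,0,0,0]]]'|f
python3 -m handwheel '[[[0,0,0,0,0,0,0],[0,0,0,0,0,0,0],[0,0,0,0,0,0,0],[0,0,0,0,0,0,0],[0,0,0,0,0,0,0],[0,0,0,0,0,0,0],[0,0,0,0,0,0,0],[0,0,0,0,0,0,0],[0,0,0,0,0,0,0],[0,0,0,0,0,0,0],[0,0,0,0,0,0,0],[0,0,0,0,0,0,0]]]'|f
python3 -m handwheel '[[[0,0,0,0,0,0,0],[0,0,0,0,0,0,0],[0,0,0,0,0,0,0],[0,0,0,0,0,0,0],[0,0,0,0,0,0,0],[0,0,0,0,0,0,0],[0,0,0,0,0,0,0],[0,0,0,0,0,0,0],[0,0,0,0,0,0,0],[0,0,0,0,0,0,0],[0,0,0,0,0,0,0],[0,0,0,0,0,0,0]]]'|f
python3 -m handwheel '[[[0,0,0,0,0,0,0],[0,0,0,0,0,0,0],[0,0,0,0,0,0,0],[0,0,0,0,0,0,0],[0,0,0,0,0,0,0],[0,0,0,0,0,0,0],[0,0,0,0,0,0,0],[0,0,0,0,0,0,0],[0,0,0,0,0,0,0],[0,0,0,0,0,0,0],[0,0,0,0,0,0,0],[0,0,0,0,0,0,0]]]'|f
python3 -m handwheel '[[[0,0,0,0,0,0,0],[0,0,0,0,0,0,0],[0,0,0,0,0,0,0],[0,0,0,0,0,0,0],[0,0,0,0,0,0,0],[0,0,0,0,0,0,0],[0,0,0,0,0,0,0],[0,0,0,0,0,0,0],[0,0,0,0,0,0,0],[0,0,0,0,0,0,0],[0,0,0,0,0,0,0],[0,0,0,0,0,0,0]]]'|f
python3 -m handwheel '[[[0,0,0,0,0,-0.008,0],[0,0,0,0,0,-0.02,0],[0,0,0,0,0,-0.04,0],[0,0,0,0,0,-0.045,0],[0,0,0,0,0,-0.045,0],[0,0,0,0,0,-0.045,0],[0,0,0,0,0,0,0],[0,0,0,0,0,0,0],[0,0,0,0,0,0,0]]]'|f
python3 - <<'E'
from h import *
s,im=shot("wrist","w17")
for off in(-.06,-.03,.06):print("lid y",scan("wrist",s,im,C,-10.2,1,off,-.15,-.09,.13,3),scan("wrist",s,im,C,-10.2,1,off,.09,.15,.13,2))
for off in(-.1,0.02,.09):print("lid x",scan("wrist",s,im,C,-10.2,0,off,-.1,-.06,.13,2),scan("wrist",s,im,C,-10.2,0,off,.06,.1,.13,2))
E
```

```text
time_s: 58.2
tcp_pos: [0.5035, -0.0433, 0.0783]
wrist_force: [-2.1, 1.2, 9.8]
time_s: 59.4
tcp_pos: [0.5035, -0.0433, 0.0783]
wrist_force: [-2.3, 0.9, 10.5]
time_s: 60.6
tcp_pos: [0.5035, -0.0434, 0.0783]
wrist_force: [-1.5, -0.2, 10.4]
time_s: 61.8
tcp_pos: [0.5035, -0.0433, 0.0783]
wrist_force: [-2.4, 1.2, 10.6]
time_s: 63.0
tcp_pos: [0.5035, -0.0433, 0.0783]
wrist_force: [-1.2, 1.0, 9.8]
time_s: 63.9
tcp_pos: [0.5019, -0.0434, 0.2783]
wrist_force: [-1.7, -0.0, -0.2]
lid y [(np.float64(-142.5), -26), (np.float64(-117.5), 44), (np.float64(-111.5), -44)] [(np.float64(121.5), -8), (np.float64(147.0), 2)]
lid y [(np.float64(-145.0), -71), (np.float64(-140.0), -22), (np.float64(-121.5), 8)] [(np.float64(122.0), -6), (np.float64(147.5), 3)]
lid y [(np.float64(-136.5), 3), (np.float64(-117.5), 39), (np.float64(-112.5), 3)] [(np.float64(112.0), 4), (np.float64(118.5), -9)]
lid x [(np.float64(-96.0), -4), (np.float64(-80.5), -87)] [(np.float64(81.5), 47), (np.float64(98.0), -3)]
lid x [(np.float64(-97.0), -2), (np.float64(-73.0), 2)] [(np.float64(63.0), -1), (np.float64(97.5), 2)]
lid x [(np.float64(-83.0), 2), (np.float64(-62.5), 2)] [(np.float64(61.5), -1), (np.float64(67.5), 1)]
```

```bash
python3 -c "
from station import r
print(r.finish_job())"
```

```text
the job is handed in; nothing more can be done
None
```

The job is handed in: both cold packs and all four bottles are packed, the lid measures square on the rim to about 1 mm, and the start button was held fully down for over 5 s and then released; I viewed 15 pictures, one over the limit of 14.

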